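# Put away the finished slides

### The job

Put away the finished slides: lift the blue flat cases off their overlapping pile one at a time, topmost first, without dragging the cases beneath, and stack them squarely, lid up and edges flush, on the blue case that already lies in the steel tray; stack all the cream boxes with red lids just as squarely on the box at the tray's other end. The blue cases are full of glass, so set them down and never drop them, and leave the tray's two bottom pieces and the other things on the bench where they are.

Things in the scene. Friction and masses are not known exactly. Their poses are not given: they have to be found in the camera images.
- tray: long shallow stainless tray, fixed to the bench, 350 mm along its y, 124 mm along its x; floor 4 mm thick, rim 8 mm high; origin: centre of the underside on the bench top; z up. The first flat case lies near y = -80 mm and the first tall box near y = +105 mm, both lengthwise along y
- case_bay (a point): point on the tray's floor (4 mm above the bench) under the middle of the place for the flat cases
- box_bay (a point): point on the tray's floor under the middle of the place for the tall boxes
- base_case: closed flat slide case, blue plastic with a white label and a yellow band on the lid, 166 x 62 x 18 mm, 110 to 185 g, full of glass slides; origin: centre of the underside; x along the 166 mm length, y across the 62 mm width, z up through the lid. It lies, loose, in the tray: the bottom of the column of cases
- base_box: closed slide box, cream with a red lid and a white label, 86 x 66 x 34 mm, 100 to 210 g; origin: centre of the underside; x along the 86 mm length, y across the 66 mm width, z up through the lid. It stands, loose, in the tray: the bottom of the column of boxes
- case1: closed flat slide case, blue plastic with a white label and a yellow band on the lid, 166 x 62 x 18 mm, 110 to 185 g, full of glass slides; origin: centre of the underside; x along the 166 mm length, y across the 62 mm width, z up through the lid. Bottom of the pile, flat on the bench
- case2: closed flat slide case, blue plastic with a white label and a yellow band on the lid, 166 x 62 x 18 mm, 110 to 185 g, full of glass slides; origin: centre of the underside; x along the 166 mm length, y across the 62 mm width, z up through the lid. In the pile: propped on case1's edge, +x end on the bench (tilted about 0.17 rad), or held level on case1 by what lies on it
- case3: closed flat slide case, blue plastic with a white label and a yellow band on the lid, 166 x 62 x 18 mm, 110 to 185 g, full of glass slides; origin: centre of the underside; x along the 166 mm length, y across the 62 mm width, z up through the lid. In the pile, lying crosswise on case1
- case4: closed flat slide case, blue plastic with a white label and a yellow band on the lid, 166 x 62 x 18 mm, 110 to 185 g, full of glass slides; origin: centre of the underside; x along the 166 mm length, y across the 62 mm width, z up through the lid. Top of the pile, lying over case2 and case3
- box1: closed slide box, cream with a red lid and a white label, 86 x 66 x 34 mm, 100 to 210 g, loose on the bench; origin: centre of the underside; x along the 86 mm length, y across the 66 mm width, z up through the lid. May be absent
- box2: closed slide box, cream with a red lid and a white label, 86 x 66 x 34 mm, 100 to 210 g, loose on the bench; origin: centre of the underside; x along the 86 mm length, y across the 66 mm width, z up through the lid. May be absent
- box3: closed slide box, cream with a red lid and a white label, 86 x 66 x 34 mm, 100 to 210 g, loose on the bench; origin: centre of the underside; x along the 86 mm length, y across the 66 mm width, z up through the lid. May be absent
- box4: closed slide box, cream with a red lid and a white label, 86 x 66 x 34 mm, 100 to 210 g, loose on the bench; origin: centre of the underside; x along the 86 mm length, y across the 66 mm width, z up through the lid. May be absent
- oil_bottle: bystander: small amber dropper bottle with a black cap, 30 mm across, 62 mm tall, in the row of boxes; origin: centre of its foot
- mouse: bystander: grey computer mouse, 104 x 60 x 32 mm; origin: centre of the underside
- tally_counter: bystander: grey hand counter with three black keys, 70 x 52 x 34 mm; origin: centre of the underside
- marker_pen: bystander: white and green marker, 133 x 14 mm, lying; origin: middle of its underside

How it is judged (in metres and radians):
At the end, for the whole second after the job is handed in: Every blue case present is stacked on base_case and every box present on base_box: centres within 14 mm sideways of the bottom piece, sides parallel within 0.15 rad, lid up, level within 0.08 rad, at rest; both bottom pieces within 35 mm of their bays (horizontal distance between each of case1, case2, case3, case4 and base_case below 0.014 m and angle between the x axis of each of case1, case2, case3, case4 and the x axis of base_case, either way round below 0.15 rad and angle between each of case1, case2, case3, case4, box1, box2, box3, box4, base_case, base_box's own z axis and vertical below 0.08 rad and linear speed of each of case1, case2, case3, case4, box1, box2, box3, box4 below 0.03 m/s and horizontal distance between each of box1, box2, box3, box4 and base_box below 0.014 m and angle between the x axis of each of box1, box2, box3, box4 and the x axis of base_box, either way round below 0.15 rad and horizontal distance between base_case and case_bay below 0.035 m and horizontal distance between base_box and box_bay below 0.035 m); the robot touches nothing.
It fails at once if a case still lying in the pile is dragged more than 20 mm from where it lay while a case above it is being taken ((contact force between the fingers and case4 above 0.5 N and distance of case2 from where it was at the start of the episode above 0.02 m and horizontal distance between case2 and base_case above 0.05 m) or (contact force between the fingers and case4 above 0.5 N and distance of case3 from where it was at the start of the episode above 0.02 m and horizontal distance between case3 and base_case above 0.05 m) or (contact force between the fingers and case4 above 0.5 N and distance of case1 from where it was at the start of the episode above 0.02 m and horizontal distance between case1 and base_case above 0.05 m) or (contact force between the fingers and case2 above 0.5 N and distance of case1 from where it was at the start of the episode above 0.02 m and horizontal distance between case1 and base_case above 0.05 m) or (contact force between the fingers and case3 above 0.5 N and distance of case1 from where it was at the start of the episode above 0.02 m and horizontal distance between case1 and base_case above 0.05 m)).
It fails at once if a blue case is dropped: it falls freely, out of the fingers, faster than 0.7 m/s (a fall of about 25 mm) ((linear speed of case1 above 0.7 m/s and contact force between the fingers and case1 below 0.05 N) or (linear speed of case2 above 0.7 m/s and contact force between the fingers and case2 below 0.05 N) or (linear speed of case3 above 0.7 m/s and contact force between the fingers and case3 below 0.05 N) or (linear speed of case4 above 0.7 m/s and contact force between the fingers and case4 below 0.05 N)).
It fails at once if a bystander is pushed more than 30 mm from its place or knocked over ((distance of oil_bottle from where it was at the start of the episode above 0.03 m or angle between oil_bottle's own z axis and vertical above 0.5 rad) or (distance of mouse from where it was at the start of the episode above 0.03 m or angle between mouse's own z axis and vertical above 0.5 rad) or (distance of tally_counter from where it was at the start of the episode above 0.03 m or angle between tally_counter's own z axis and vertical above 0.5 rad) or (distance of marker_pen from where it was at the start of the episode above 0.03 m or angle between marker_pen's own z axis and vertical above 0.5 rad)).
Of box1, box2, box3, box4 only 2 to 4 are there at a start; the rules pass over those that are not, and their reading is None.
At some moment in a run one of box1, box2, box3, box4 may be knocked a few centimetres aside while the robot is not near it.
It also fails if it takes over 210 s, if anything falls off the work surface, if the arm or the gripper's body presses on something with over 40 N, if the wrist force passes 120 N, or if a joint passes its speed limit or range.

### The arm

A 6-joint arm with a two-finger parallel gripper is mounted at the origin on the work surface. World frame = base frame: x ahead of the robot, y to its left, z up, the work surface at z = 0. Lengths are in m, angles in degrees, forces in N, time in s.
With the tool pointing down it reaches from about 0.4 to 0.825 m from the base axis. Payload 7 kg.
Tool frame: the origin (TCP) lies midway between the tips of the shut fingers; the grasp point (between the pads) lies 19 mm behind it; z points along the fingers, y is the line along which they close (so a half turn about z gives the same grasp; the last joint's range is limited). The gripper opens to 88 mm and grips with 3 to 60 N. Pads are 19 mm wide; open, the fingers measure 130 mm over their backs; the gripper's body (78 mm by 193 mm) begins 47 mm behind the grasp point.
Start: joints at [89.33, 20.546, 0.682, 0, -70.136, -16.507], TCP at [0.199, 0.645, 0.227] pointing down, gripper open.
Joint ranges: [-176.03, 176.03], [-82.01, 121.73], [-58.28, 71.71], [-173.87, 95.51], [-174.79, -0.11], [-173.66, 173.66]. Speed limits (degrees/s): [136.94, 136.94, 172.46, 180, 180, 180].

### API

Orientations are given as [roll, pitch, yaw] about the fixed x, y, z axes, in that order (R = Rz(yaw) Ry(pitch) Rx(roll)).
In Python, from plant import r gives the robot as it stands.
- The arm moves only by the tool carry_out, never from a script. Its argument "deltas" is a list of rows, each a list of 3 entries, a list of its own where there are three numbers: the opening, from 0 (shut) to 1 (fully open), then the shift along the tool's x, y, z in mm, then the turn, a rotation vector about the tool's x, y, z in rad. In form: [[gripper, [tx, ty, tz], [rx, ry, rz]], ...]. A call has 1 to 12 rows; each row is the pose to reach, as a shift and turn from the pose commanded when the call began, along the tool's axes at that moment; what a row does not reach only later rows make up. A row lasts 1/10 s, in which the tool goes at most 50 mm and 8.59 degrees, less where a joint would pass 70% of its speed; a pose out of reach is approached as far as the arm can. A call with a gripper value outside its range is refused whole. The fingers move at their own pace and stop on an object; "squeeze" is the grip in N (left out, the last holds). Time passes only in rows, so rows that repeat a pose let the fingers close. It gives the time, the measured TCP pose, the force, the opening and the grip force at its end, in the units of the state.
- r.get_state(): the state, without advancing time (a new reading comes with each control period).
- r.capture(name): name is "scene" or "top" or "wrist"; returns (picture, depth): 384x512x3 uint8, red, green, blue; 384x512 float32, m along the optical axis (not along the pixel's ray), 0 where there is no reading.
- r.get_calibration(name): a dict with "fov_y" (degrees; the focal length in pixels is half the picture's height over the tangent of half this angle, whatever the lens; pixels are square), "cx", "cy" (the principal point, pixels), "distortion" ([k1, k2, p1, p2, k3] as OpenCV has them; the pictures are not rectified), "view" (4x4, takes a point from world to camera coordinates). Camera axes: x right, y down, z forward; pixel columns grow to the right and rows downward; lengths in m; the calibration is good to about 2 mm. A picture is of the moment at which its call begins: read the wrist's pose just before it. get_calibration takes no time and is no camera call; for the wrist camera it gives the pose at the moment of the call.
- r.close_job(): hands the job in; it is judged then, once.
The state is a dict: "time_s": time; "joints": joint angles; "qd": joint speeds; "joint_torque": joint torques, N m; "tcp_pos": TCP position; "eef_rot": TCP orientation; "contact_force": force on the tool from outside, world axes, zero at the start; "moment": the same for the moment, N m; "gripper_width": finger opening in m; "gripper_force": force on a finger pad.
Only numpy, scipy, OpenCV 4.12 (cv2) and the standard library are available. Lean on these libraries where they do the work, as an engineer would, in place of code of your own. Each camera call takes 0.05 s, during which the arm holds its last target. There are 200 camera calls.

## Working session

There is one attempt and no reset: what is moved stays moved. The work goes in short steps, Python scripts to look and compute and a tool call to move; the robot and the scene stay as the last step left them, time stands still between calls to the robot, and variables do not carry over. Pictures are saved under pics/ and viewed, at most 14 in all, crops included, and the job is handed in when it is done.

Besides the shell and the picture viewer there is one more tool, called after "Emit:" as name([rows], argument=value, ...), one row to a line, values as JSON. carry_out: Moves the arm, as the interface text tells. Its arguments: {"type":"object","properties":{"deltas":{"type":"array"},"squeeze":{"type":"number"}},"required":["deltas"]}

```bash
ls; mkdir -p pics; cat > h.py <<'E'
import numpy as np, cv2
from plant import r
from scipy.spatial.transform import Rotation as R
def cloud(name):
    c=r.get_calibration(name); im,d=r.capture(name)
    h,w=d.shape; f=h/2/np.tan(np.radians(c['fov_y'])/2)
    K=np.array([[f,0,c['cx']],[0,f,c['cy']],[0,0,1]])
    u,v=np.meshgrid(np.arange(w),np.arange(h))
    p=cv2.undistortPoints(np.stack([u,v],-1).reshape(-1,1,2).astype(float),K,np.array(c['distortion'],float)).reshape(h,w,2)
    P=np.concatenate([p*d[...,None],d[...,None]],-1)
    V=np.array(c['view']); W=(P-V[:3,3])@V[:3,:3]
    W[d==0]=np.nan
    return im,W
E
python3 - <<'E'
from h import *
for n in('top','scene'):
    im,W=cloud(n); np.savez(f'{n}0.npz',im=im,W=W)
    cv2.imwrite(f'pics/{n}0.png',cv2.resize(im[...,::-1],(800,600)))
    print(n,np.array(r.get_calibration(n)['view']).round(3).tolist(),np.nanmin(W,(0,1)),np.nanmax(W,(0,1)))
print(r.get_state())
E
```

```text
pics
top [[-0.029, -0.999, -0.038, 0.034], [-0.997, 0.031, -0.067, 0.545], [0.068, 0.036, -0.997, 0.99], [0.0, 0.0, 0.0, 1.0]] [ 0.01313213 -1.23826375 -0.76912016] [1.63742867 1.3473809  0.19833052]
scene [[-0.547, 0.837, -0.008, 0.284], [0.702, 0.453, -0.55, -0.358], [-0.457, -0.306, -0.835, 1.488], [0.0, 0.0, 0.0, 1.0]] [-0.58220481 -2.00672154 -0.76772979] [1.48185318 0.78124196 0.35255724]
{'time_s': 0.1, 'joints': array([ 8.93315089e+01,  2.05882657e+01,  6.38407684e-01, -1.76639178e-02,
       -7.01379889e+01, -1.65101822e+01]), 'qd': array([-0.04188048, -0.08739804,  0.05049917,  0.09231199, -0.04009861,
       -0.06631564]), 'joint_torque': array([-2.36485401e-03, -5.84164917e+01,  2.93753242e+01,  7.01558724e+00,
        1.01794774e-02, -6.20389278e-05]), 'tcp_pos': array([0.19922283, 0.64445242, 0.2257014 ]), 'eef_rot': array([ 1.79911056e+02, -9.04572663e-03, -1.71846805e+01]), 'contact_force': array([ 0.08707062, -0.14711916,  0.37109163]), 'moment': array([0.03767486, 0.00352314, 0.01380368]), 'gripper_force': 0.0, 'gripper_width': 0.08761382278634164}
```

View pics/top0.png

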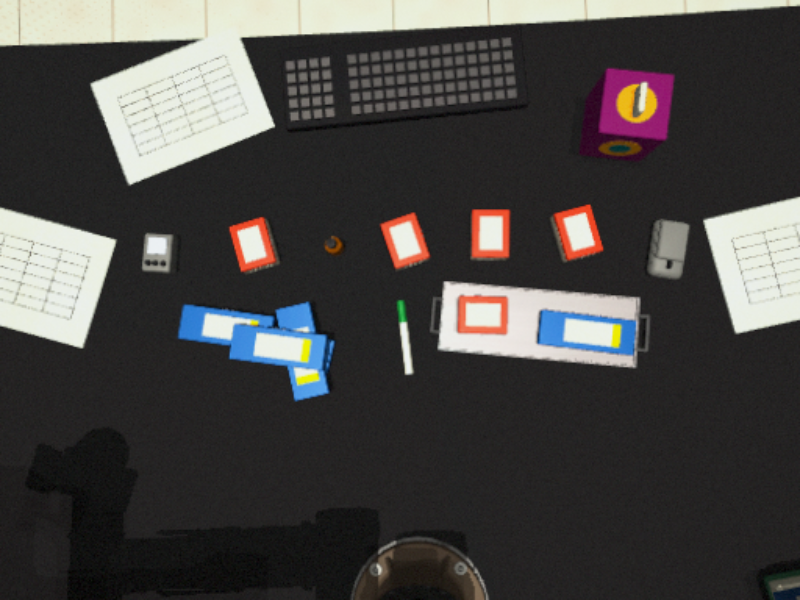

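View pics/scene0.png

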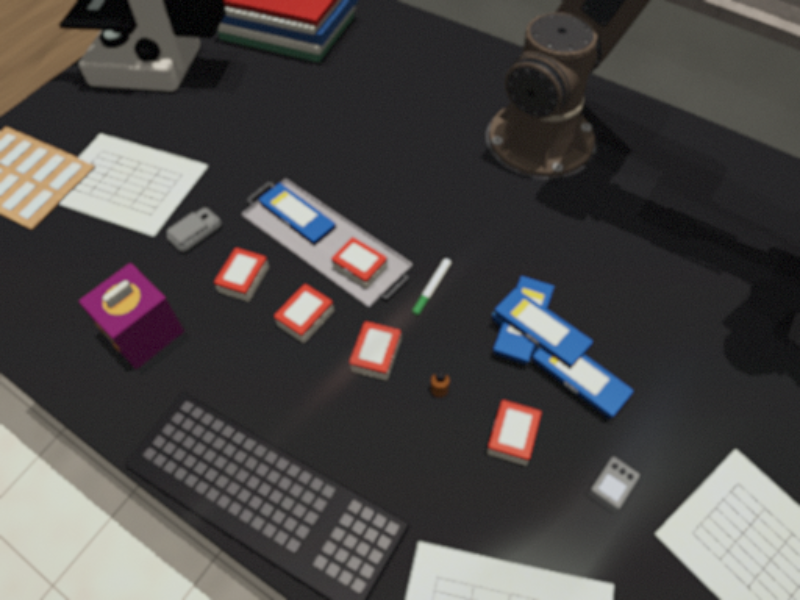

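The top view shows the case pile at (270,345), with case4 on top, case2 on the left and case3 crosswise. There are four boxes at (253,244), (405,240), (490,233) and (578,232). In the tray, base_box is at (482,315) and base_case at (588,332). The bystanders are the bottle (333,244), counter (158,252), mouse (668,248) and pen (405,337).

```bash
cat >> h.py <<'E'
def rects(im,W,kind,zlo,zhi,minn=60):
    hsv=cv2.cvtColor(im,cv2.COLOR_RGB2HSV); H,S,V=[hsv[...,i].astype(int) for i in range(3)]
    if kind=='red': m=((H<12)|(H>168))&(S>120)&(V>80)
    else: m=(H>95)&(H<125)&(S>110)&(V>60)
    m&=(W[...,2]>zlo)&(W[...,2]<zhi)&(W[...,0]>.25)&(W[...,0]<.8)
    n,L=cv2.connectedComponents(m.astype(np.uint8)); out=[]
    for i in range(1,n):
        q=L==i
        if q.sum()<minn: continue
        P=W[q]; (c,s,a)=cv2.minAreaRect((P[:,:2]*1000).astype(np.float32))
        if s[0]<s[1]: a+=90; s=s[::-1]
        a=(a+90)%180-90
        out.append((np.round(c,1),np.round(s,1),round(a,1),round(np.nanmedian(P[:,2])*1000,1),int(q.sum())))
    return out
E
python3 - <<'E'
from h import *
for n in('top','scene'):
    z=np.load(f'{n}0.npz'); im,W=z['im'],z['W']
    for k in('red','blue'):
        print(n,k)
        for o in rects(im,W,k,.012 if k=='blue' else .025,.08): print(*o)
z=np.load('top0.npz'); im,W=z['im'],z['W']
# pile relief: sub-view with heights coloured
a=slice(185,265);b=slice(105,225)
Z=W[a,b,2]*1000
g=np.clip(Z*4,0,255); g[np.isnan(g)]=0
c1=cv2.resize(im[a,b,::-1],(800,533),interpolation=cv2.INTER_CUBIC)
print(im.shape)
cv2.imwrite('pics/pile.png',c1)
print('bench z',np.nanmedian(W[300:320,100:300,2])*1000, np.nanstd(W[300:320,100:300,2])*1000)
np.set_printoptions(linewidth=250)
print(cv2.blur(Z.astype(np.float32),(3,3))[5:75:4,6:112:4].round().astype(int))
print('x',W[225,160],W[185,105],W[264,224])
E
```

```text
top red
[ 654.8 -304.8] [85.7 66.1] 13.1 32.9 412
[ 657.5 -150.5] [84.7 67.4] -2.6 32.9 413
[650.9   4.8] [85.8 65.6] 17.7 33.2 379
[653.7 280.6] [85.6 65.9] 14.5 32.5 394
[ 513.4 -129.8] [86.  63.7] 87.8 37.1 373
top blue
[458.5 276.2] [274.1 174.6] 89.0 36.2 2148
[ 476.1 -313.9] [165.6  61.1] 81.3 21.4 767
scene red
[ 514.4 -125.3] [86.4 65.5] 85.4 37.7 255
[ 654.7 -301.2] [89.6 66.8] 13.2 33.6 273
[ 658.4 -146. ] [87.9 68.6] -2.4 33.8 323
[650.9   7.8] [88.  67.5] 17.5 33.8 346
[654.7 282.9] [87.2 66.6] 14.9 34.4 410
scene blue
[ 478.4 -310.6] [169.6  61.7] 80.9 22.4 426
[460.6 280.9] [275.8 172.7] 89.3 37.9 1875
(384, 512, 3)
bench z -1.0887562692593205 1.8949738215456444
[[                  -1                   -2                   -1                   -1                    0                   -1                   -1                   -2                   -2                   -3                   -1
                    -2                   -1                   -1                   -1                   -1                   -1                    0                   -1             
[... 9388 characters left out ...]
                 -1                   -1 -9223372036854775808                   -1                   -1                   -2                   -2 -9223372036854775808                    0
                    -2 -9223372036854775808 -9223372036854775808 -9223372036854775808                   -1                   -1                   -1 -9223372036854775808 -9223372036854775808                    0 -9223372036854775808
  -9223372036854775808 -9223372036854775808 -9223372036854775808 -9223372036854775808 -9223372036854775808]]
x [0.45826855 0.27905625 0.05276735] [ 0.57849419  0.45698859 -0.0046006 ] [0.34163379 0.11253725 0.0007061 ]<stdin>:17: RuntimeWarning: invalid value encountered in cast
```

View pics/pile.png

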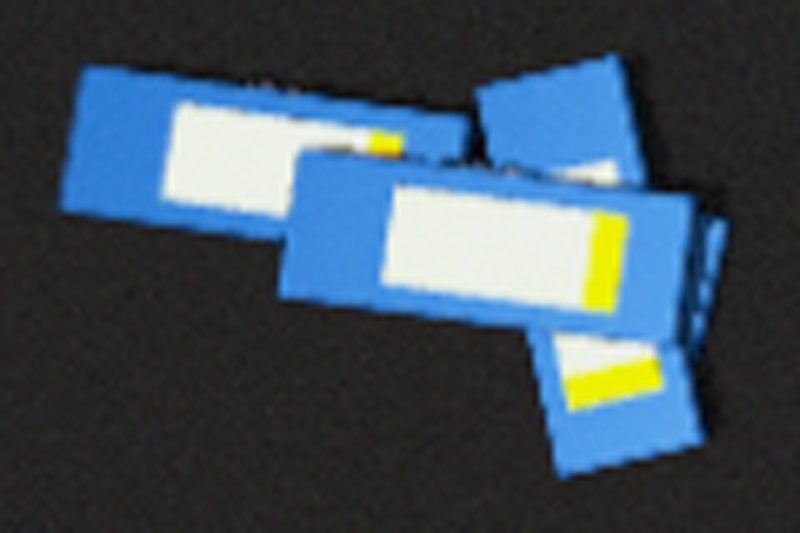

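```bash
cat >> h.py <<'E'
def fit(W,zlo,zhi,x0,x1,y0,y1):
    m=(W[...,2]>zlo)&(W[...,2]<zhi)&(W[...,0]>x0)&(W[...,0]<x1)&(W[...,1]>y0)&(W[...,1]<y1)
    m=cv2.morphologyEx(m.astype(np.uint8),cv2.MORPH_OPEN,np.ones((3,3)))>0
    P=W[m]
    if len(P)<30: return None
    c,s,a=cv2.minAreaRect((P[:,:2]*1000).astype(np.float32))
    if s[0]<s[1]: a+=90; s=s[::-1]
    return np.round(c,1),np.round(s,1),round((a+90)%180-90,1),round(np.median(P[:,2])*1000,1)
def go(*T):
    "chain of (x,y,z mm,yaw deg); all relative to present measured pose"
    s=r.get_state(); p=s['tcp_pos']*1000; e=s['eef_rot']; Rm=R.from_euler('xyz',e,degrees=True)
    print('t',round(s['time_s'],2),'at',p.round(1),e.round(2),'w',round(s['gripper_width']*1000,1),'f',round(s['gripper_force'],1),'j',s['joints'].round(0))
    for t in T:
        d=Rm.inv().apply(np.array(t[:3])-p); rv=(Rm.inv()*R.from_euler('xyz',[180,0,t[3]],degrees=True)).as_rotvec()
        print(d.round(1).tolist(),rv.round(3).tolist())
E
python3 - <<'E'
from h import *
for n in('top','scene'):
    z=np.load(f'{n}0.npz'); W=z['W']
    print(n,'case4',fit(W,.046,.065,.3,.6,.1,.5),'base',fit(W,.014,.03,.4,.6,-.45,-.2))
    m=(W[...,2]>.028)&(W[...,2]<.043)
    print('case3 lower end',fit(W,.028,.042,.33,.43,.1,.35),'c2 left',fit(W,.028,.042,.4,.6,.33,.5), 'bottle',fit(W,.045,.08,.6,.7,.08,.2))
go((463,270,150,-96),(463,270,40,-96))
E
```

```text
top case4 (array([466.4, 231.8]), array([165.1,  64.7]), 81.1, np.float64(52.9)) base (array([ 526.7, -339.7]), array([201.3, 172.2]), 81.3, np.float64(21.4))
case3 lower end (array([404.4, 183.2]), array([62.8, 59.9]), -79.4, np.float64(34.8)) c2 left (array([510.1, 368.5]), array([84.4, 64.1]), 80.2, np.float64(34.7)) bottle (array([646.1, 132.8]), array([15.5, 13.7]), -0.5, np.float64(60.3))
scene case4 (array([468.9, 236. ]), array([164.8,  66.3]), 81.5, np.float64(54.3)) base (array([ 492.3, -348.9]), array([253.5, 136.2]), -67.4, np.float64(22.6))
case3 lower end (array([402.2, 185.1]), array([59.2, 49.6]), -78.6, np.float64(36.5)) c2 left (array([511.3, 370.2]), array([88.4, 64.9]), 80.0, np.float64(36.8)) bottle (array([647. , 137.8]), array([17.2, 17. ]), -33.2, np.float64(61.1))
t 0.1 at [199.2 644.5 225.7] [ 1.7991e+02 -1.0000e-02 -1.7180e+01] w 87.6 f 0.0 j [ 89.  21.   1.  -0. -70. -17.]
[362.6, 279.7, 76.2] [0.001, -0.001, 1.376]
[362.6, 279.5, 186.2] [0.001, -0.001, 1.376]
```

Emit:
carry_out([
  [1,[377,314,76],[0,0,1.423]],
  [1,[377,314,76],[0,0,1.423]],
  [1,[377,314,76],[0,0,1.423]],
  [1,[377,314,76],[0,0,1.423]],
  [1,[377,314,76],[0,0,1.423]],
  [1,[377,314,76],[0,0,1.423]],
  [1,[377,314,76],[0,0,1.423]],
  [1,[377,314,76],[0,0,1.423]],
  [1,[377,314,76],[0,0,1.423]],
  [1,[377,314,76],[0,0,1.423]],
  [1,[377,314,76],[0,0,1.423]],
  [1,[377,314,76],[0,0,1.423]],
], squeeze=25)

```text
time_s: 1.3
tcp_pos: [0.4671, 0.2322, 0.1502]
eef_rot: [180.0, -0.0, -98.8]
contact_force: [-0.2, 0.4, 0.6]
gripper_width: 0.0873
gripper_force: 0.0
```

```bash
python3 - <<'E'
from h import *
im,W=cloud('wrist'); cv2.imwrite('pics/w1.png',im[...,::-1])
print(fit(W,.046,.07,.3,.6,.1,.5), np.nanmin(W,(0,1)),np.nanmax(W,(0,1)))
go((467,233,39,-98.7))
E
```

```text
(array([467.9, 231.5]), array([165.5,  62.6]), 80.6, np.float64(55.0)) [ 0.22282051  0.04980831 -0.00234122] [0.71149493 0.48781109 0.26796285]
t 1.35 at [466.9 233.3 150.4] [ 1.7999e+02 -1.0000e-02 -9.8750e+01] w 87.7 f 0.0 j [ 48.  10. -25.  -0. -55. -57.]
[0.2, -0.1, 111.4] [0.0, -0.0, -0.001]
```

View pics/w1.png

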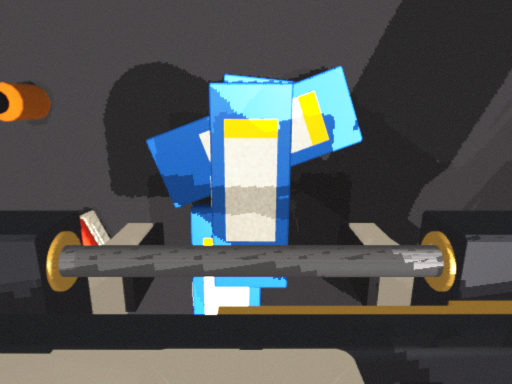

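The wrist view shows case4 at (250,165) centred between the fingers, with nothing under the finger tips higher than case2 and case3.

Emit:
carry_out([
  [1,[0,0,50],[0,0,0]],
  [1,[0,0,90],[0,0,0]],
  [1,[0,0,110],[0,0,0]],
  [1,[0,0,110],[0,0,0]],
  [0.3,[0,0,110],[0,0,0]],
  [0.3,[0,0,110],[0,0,0]],
  [0.3,[0,0,110],[0,0,0]],
  [0.3,[0,0,110],[0,0,0]],
  [0.3,[0,0,110],[0,0,0]],
  [0.3,[0,0,110],[0,0,0]],
])

```text
time_s: 2.35
tcp_pos: [0.4673, 0.2341, 0.0417]
eef_rot: [-179.9, 0.1, -98.7]
contact_force: [-3.3, 1.0, 6.5]
gripper_width: 0.0621
gripper_force: 24.9
```

Emit:
carry_out([
  [0.3,[0,0,-10],[0,0,0]],
  [0.3,[0,0,-25],[0,0,0]],
  [0.3,[0,0,-45],[0,0,0]],
  [0.3,[0,0,-75],[0,0,0]],
  [0.3,[0,0,-100],[0,0,0]],
  [0.3,[0,0,-100],[0,0,0]],
])

```text
time_s: 2.95
tcp_pos: [0.4685, 0.2347, 0.1447]
eef_rot: [-179.8, 0.3, -98.7]
contact_force: [0.2, 0.5, -0.0]
gripper_width: 0.0617
gripper_force: 24.9
```

```bash
python3 - <<'E'
from h import *
go((477,-313,140,-98.9))
E
```

```text
t 2.95 at [468.5 234.7 144.7] [-179.76    0.28  -98.69] w 61.7 f 24.9 j [ 48.  10. -25.   0. -54. -57.]
[540.1, -91.2, 2.5] [-0.004, 0.005, 0.004]
```

Emit:
carry_out([
  [0.3,[30,-5,0],[0,0,0]],
  [0.3,[80,-14,0],[0,0,0]],
  [0.3,[130,-22,0],[0,0,0]],
  [0.3,[180,-30,0],[0,0,0]],
  [0.3,[230,-39,0],[0,0,0]],
  [0.3,[280,-47,0],[0,0,0]],
  [0.3,[330,-56,0],[0,0,0]],
  [0.3,[380,-64,0],[0,0,0]],
  [0.3,[430,-73,0],[0,0,0]],
  [0.3,[480,-81,0],[0,0,0]],
  [0.3,[520,-88,0],[0,0,0]],
  [0.3,[540,-91,0],[0,0,0]],
])

```text
time_s: 4.15
tcp_pos: [0.4739, -0.3174, 0.1399]
eef_rot: [179.9, -0.0, -98.9]
contact_force: [0.3, 0.9, -1.5]
gripper_width: 0.0617
gripper_force: 24.9
```

```bash
python3 - <<'E'
from h import *
im,W=cloud('wrist'); cv2.imwrite('pics/w2.png',im[...,::-1])
print('held bits',fit(W,.1,.17,.35,.65,-.45,-.2))
for k in('blue','red'): print(rects(im,W,k,.012,.09))
im,W=cloud('top'); np.savez('top1.npz',im=im,W=W); cv2.imwrite('pics/t1.png',im[170:290,90:430,::-1].repeat(2,0).repeat(2,1))
print('case3',fit(W,.028,.045,.3,.6,.13,.27),'pile',rects(im,W,'blue',.005,.05))
go((477,-313,28,-98.9))
E
```

```text
held bits (array([ 470.4, -345.5]), array([114.9,  94.7]), 81.4, np.float64(153.2))
[]
[(array([ 651.5, -336.8]), array([78.7, 25.1]), -6.9, np.float64(34.6), 1254)]
case3 (array([452.9, 212.8]), array([168.4, 103.8]), 13.1, np.float64(35.2)) pile [(array([458. , 276.1]), array([274.5, 174.7]), 89.5, np.float64(33.4), 1872)]
t 4.25 at [ 473.8 -316.6  139.6] [ 1.7989e+02  1.0000e-02 -9.8940e+01] w 61.7 f 24.9 j [-14.  15. -20.   0. -56.   5.]
[-4.0, -2.8, 111.6] [0.002, 0.0, -0.001]
```

View pics/t1.png

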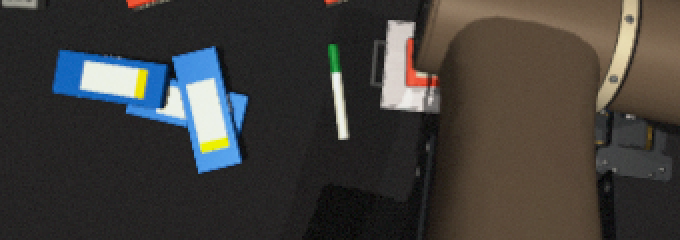

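View pics/w2.png

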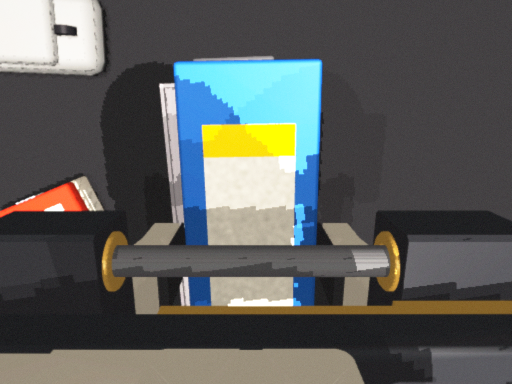

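The wrist view shows the held case level (180–320 across). In the top view case2 at (110,78) has dropped on its left end and case3 at (207,108) now lies uppermost beside it, with case1 beneath.

Emit:
carry_out([
  [0.3,[-4,-3,30],[0,0,0]],
  [0.3,[-4,-3,70],[0,0,0]],
  [0.3,[-4,-3,95],[0,0,0]],
  [0.3,[-4,-3,105],[0,0,0]],
  [0.3,[-4,-3,109],[0,0,0]],
  [0.3,[-4,-3,111],[0,0,0]],
  [0.3,[-4,-3,111],[0,0,0]],
])

```text
time_s: 4.95
tcp_pos: [0.4794, -0.3106, 0.0306]
eef_rot: [-179.9, -0.0, -98.7]
contact_force: [0.7, 0.3, -1.5]
gripper_width: 0.0621
gripper_force: 24.9
```

Emit:
carry_out([
  [0.3,[0,0,1],[0,0,0]],
  [0.3,[0,0,2],[0,0,0]],
])

```text
time_s: 5.15
tcp_pos: [0.4792, -0.3107, 0.0285]
eef_rot: [-179.9, -0.0, -98.7]
contact_force: [0.1, 0.3, -2.4]
gripper_width: 0.0618
gripper_force: 24.9
```

Emit:
carry_out([
  [0.3,[2.5,2,1],[0,0,0]],
  [0.3,[2.5,2,2],[0,0,0]],
  [0.3,[2.5,2,2],[0,0,0]],
])

```text
time_s: 5.45
tcp_pos: [0.4776, -0.3129, 0.0277]
eef_rot: [-179.8, -0.0, -98.7]
contact_force: [-0.1, 5.2, 13.7]
gripper_width: 0.0618
gripper_force: 24.9
```

Emit:
carry_out([
  [1,[0,0,-1],[0,0,0]],
  [1,[0,0,-1],[0,0,0]],
  [1,[0,0,-1],[0,0,0]],
  [1,[0,0,-1],[0,0,0]],
  [1,[0,0,-40],[0,0,0]],
  [1,[0,0,-90],[0,0,0]],
  [1,[0,0,-130],[0,0,0]],
  [1,[0,0,-130],[0,0,0]],
])

```text
time_s: 6.25
tcp_pos: [0.4794, -0.3142, 0.1618]
eef_rot: [-179.4, -0.1, -98.6]
contact_force: [-0.5, -0.1, -0.4]
gripper_width: 0.0873
gripper_force: 0.0
```

```bash
python3 - <<'E'
from h import *
c=r.get_calibration('wrist')
im,W=cloud('wrist')
print('stack4',fit(W,.034,.05,.35,.6,-.45,-.2),'base',fit(W,.015,.03,.35,.6,-.45,-.2))
z=np.load('top1.npz'); im,W=z['im'],z['W']
# case3 from white/yellow+blue : use label rect & plane fits
for n in('top','scene'):
    im,W=cloud(n)
    hsv=cv2.cvtColor(im,cv2.COLOR_RGB2HSV)
    m=((hsv[...,1]<60)&(hsv[...,2]>130)|(abs(hsv[...,0].astype(int)-30)<6)&(hsv[...,1]>120))&(W[...,2]>.005)&(W[...,0]>.34)&(W[...,0]<.6)&(W[...,1]>.1)&(W[...,1]<.45)
    k,L=cv2.connectedComponents(m.astype(np.uint8))
    for i in range(1,k):
        P=W[L==i]
        if len(P)>40:
            c,s,a=cv2.minAreaRect((P[:,:2]*1000).astype(np.float32))
            if s[0]<s[1]: a+=90;s=s[::-1]
            A=np.c_[P[:,:2],np.ones(len(P))]; pl=np.linalg.lstsq(A,P[:,2],rcond=None)[0]
            print(n,np.round(c,1),np.round(s,1),round((a+90)%180-90,1),'z',np.median(P[:,2]).round(4),'slope',pl[:2].round(3),len(P))
    print(fit(W,.02,.06,.3,.6,.13,.21),rects(im,W,'blue',.028,.045))
go((453,205,150,-80))
E
```

```text
stack4 (array([ 476., -329.]), array([139. ,  62.8]), 81.9, np.float64(41.0)) base (array([ 521.3, -433.6]), array([159.2,  22.6]), -5.4, np.float64(22.6))
top [502.9 322.6] [97.  41.8] 79.2 z 0.0322 slope [-0.022 -0.166] 461
top [448.5 191.2] [97.6 41.1] 12.5 z 0.0352 slope [ 0.003 -0.009] 496
top [469.  242.5] [40.3 39.8] -14.7 z 0.0173 slope [-0.019  0.096] 121
(array([457.5, 191.9]), array([169.1,  61.7]), 10.6, np.float64(34.9)) [(array([457. , 193.5]), array([167.6,  62.6]), 12.0, np.float64(34.8), 797), (array([498.1, 300.8]), array([102.9,  64.8]), 80.2, np.float64(38.6), 394)]
scene [448.5 193.4] [101.9  42.8] 12.2 z 0.0366 slope [0.003 0.006] 441
scene [469.7 243.6] [59.5 28.4] 12.0 z 0.019 slope [0.135 0.285] 123
scene [503.3 326. ] [99.6 45.2] 80.2 z 0.0329 slope [-0.019 -0.145] 525
(array([459.3, 191.3]), array([169.3,  58.5]), 8.6, np.float64(36.3)) [(array([ 477.9, -312.3]), array([170.3,  63.2]), 81.7, np.float64(40.2), 445), (array([458.8, 196.1]), array([168.4,  60.5]), 11.9, np.float64(36.1), 586), (array([502.1, 312.1]), array([119.2,  64.6]), 80.5, np.float64(39.3), 321)]
t 6.4 at [ 475.8 -312.5  155.2] [ 1.7999e+02  3.0000e-02 -9.8730e+01] w 87.7 f 0.0 j [-14.  14. -19.  -0. -57.   5.]
[-508.0, 101.0, 5.5] [0.0, 0.0, -0.327]
```

Emit:
carry_out([
  [1,[-486,127,5],[0,0,1.21]],
  [1,[-486,127,5],[0,0,1.21]],
  [1,[-486,127,5],[0,0,1.21]],
  [1,[-486,127,5],[0,0,1.21]],
  [1,[-486,127,5],[0,0,1.21]],
  [1,[-486,127,5],[0,0,1.21]],
  [1,[-486,127,5],[0,0,1.21]],
  [1,[-486,127,5],[0,0,1.21]],
  [1,[-486,127,5],[0,0,1.21]],
  [1,[-486,127,5],[0,0,1.21]],
  [1,[-486,127,5],[0,0,1.21]],
  [1,[-486,127,5],[0,0,1.21]],
], squeeze=40)

```text
time_s: 7.6
tcp_pos: [0.4232, 0.1897, 0.1492]
eef_rot: [-179.9, -0.1, -167.9]
contact_force: [0.2, -0.4, 0.5]
gripper_width: 0.0873
gripper_force: 0.0
```

```bash
python3 - <<'E'
from h import *
c=r.get_calibration('wrist')
im,W=cloud('wrist'); cv2.imwrite('pics/w3.png',im[...,::-1])
print(rects(im,W,'blue',.028,.06),rects(im,W,'blue',.028,.042))
go((424,187,150,-168),(424,187,22,-168))
E
```

```text
[(array([426.2, 185.9]), array([99.9, 62.2]), 11.7, np.float64(36.9), 4263), (array([505.4, 247.6]), array([31.7,  4. ]), -9.0, np.float64(37.0), 257)] [(array([426.2, 185.9]), array([99.9, 62.2]), 11.7, np.float64(36.9), 4263), (array([506.7, 246.9]), array([29. ,  2.8]), -9.5, np.float64(35.5), 185)]
t 7.65 at [423.5 190.8 149.1] [-1.7994e+02 -9.0000e-02 -1.6787e+02] w 87.4 f 0.0 j [  49.    5.  -31.   -0.  -54. -127.]
[0.4, -3.8, -0.9] [-0.001, -0.002, 0.002]
[0.2, -3.7, 127.1] [-0.001, -0.002, 0.002]
```

View pics/w3.png

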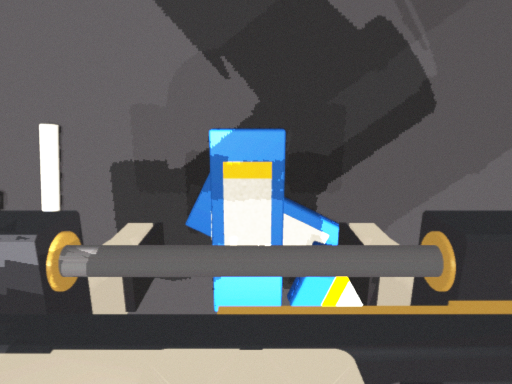

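```bash
python3 - <<'E'
from h import *
W=np.load('top1.npz')['W']*1000
for cx,cy in((424,187),(416,185),(410,184)):
    a=np.radians(12); d=W[...,:2]-[cx,cy]
    u=d@[np.cos(a),np.sin(a)]; v=d@[-np.sin(a),np.cos(a)]
    for s in(1,-1):
        m=(abs(u)<14)&(s*v>34)&(s*v<70)
        print(cx,s,'max z',np.nanpercentile(W[...,2][m],[50,95,100]).round(1))
E
```

```text
424 1 max z [-1.3  1.9  3.7]
424 -1 max z [-0.2 17.2 21.1]
416 1 max z [-1.3  1.2  2.9]
416 -1 max z [-0.7 12.7 18.6]
410 1 max z [-1.4  1.3  2.9]
410 -1 max z [-0.7  4.3 16.7]
```

The wrist view shows case3 centred, rows 130–310. Case2's corner at (320,260) is clear of the right finger, which has only bare bench below it.

Emit:
carry_out([
  [1,[0,-4,30],[0,0,0]],
  [1,[0,-4,75],[0,0,0]],
  [1,[0,-4,110],[0,0,0]],
  [1,[0,-4,125],[0,0,0]],
  [1,[0,-4,127],[0,0,0]],
  [0.3,[0,-4,127],[0,0,0]],
  [0.3,[0,-4,127],[0,0,0]],
  [0.3,[0,-4,127],[0,0,0]],
  [0.3,[0,-4,127],[0,0,0]],
  [0.3,[0,-4,127],[0,0,0]],
  [0.3,[0,-4,127],[0,0,0]],
])

```text
time_s: 8.75
tcp_pos: [0.4256, 0.1836, 0.0244]
eef_rot: [179.9, 0.1, -168.0]
contact_force: [-3.0, -0.2, 6.9]
gripper_width: 0.0612
gripper_force: 39.8
```

Emit:
carry_out([
  [0.3,[0,0,-6],[0,0,0]],
  [0.3,[0,0,-15],[0,0,0]],
  [0.3,[0,0,-28],[0,0,0]],
  [0.3,[0,0,-50],[0,0,0]],
  [0.3,[0,0,-85],[0,0,0]],
  [0.3,[0,0,-125],[0,0,0]],
  [0.3,[0,0,-135],[0,0,0]],
  [0.3,[0,0,-135],[0,0,0]],
])

```text
time_s: 9.55
tcp_pos: [0.4258, 0.1837, 0.1607]
eef_rot: [179.9, 0.2, -168.0]
contact_force: [-0.1, -0.1, -1.9]
gripper_width: 0.0612
gripper_force: 39.8
```

```bash
python3 - <<'E'
from h import *
im,W=cloud('wrist')
for lo in(.13,): print(rects(im,W,'blue',.12,.2))
m=(cv2.cvtColor(im,cv2.COLOR_RGB2HSV)[...,2]>60)&(W[...,2]>.12)&(W[...,2]<.22)
im,W=cloud('scene'); np.savez('s2.npz',im=im,W=W)
print(rects(im,W,'blue',.1,.25))
im,W=cloud('top'); np.savez('t2.npz',im=im,W=W)
print(rects(im,W,'blue',.1,.25), rects(im,W,'blue',.005,.09))
go((477,-313,150,-98.5))
E
```

```text
[(array([401.8, 177.7]), array([63.9, 46.8]), -76.5, np.float64(173.2), 9615), (array([452.8, 162.9]), array([16.7, 11. ]), 14.9, np.float64(173.0), 598), (array([442.4, 213.1]), array([17. , 10.3]), 14.6, np.float64(173.1), 598)]
[(array([415.8, 183.6]), array([73.6, 61.6]), 17.2, np.float64(171.3), 85), (array([473.7, 197.4]), array([138.2,  60.7]), 13.6, np.float64(170.1), 558)]
[(array([501.3, 193.3]), array([80.4, 76.6]), 13.1, np.float64(167.6), 566)] [(array([502.7, 333.8]), array([158.3,  67.4]), 79.9, np.float64(24.4), 607), (array([ 477.1, -316.5]), array([171.2,  64.6]), 82.7, np.float64(39.0), 886)]
t 9.7 at [424.2 182.3 157.4] [-1.7996e+02 -1.1000e-01 -1.6806e+02] w 61.8 f 39.8 j [  48.    4.  -31.   -0.  -55. -126.]
[50.8, -495.5, 7.8] [0.001, -0.002, -1.214]
```

Emit:
carry_out([
  [0.3,[3,-25,0],[0,0,-0.06]],
  [0.3,[9,-75,2],[0,0,-0.18]],
  [0.3,[15,-125,4],[0,0,-0.31]],
  [0.3,[21,-175,5],[0,0,-0.43]],
  [0.3,[27,-225,6],[0,0,-0.55]],
  [0.3,[33,-275,7],[0,0,-0.67]],
  [0.3,[39,-325,7],[0,0,-0.79]],
  [0.3,[45,-375,7],[0,0,-0.91]],
  [0.3,[51,-425,7],[0,0,-1.03]],
  [0.3,[57,-475,7],[0,0,-1.12]],
  [0.3,[61,-510,7],[0,0,-1.19]],
  [0.3,[63,-527,7],[0,0,-1.214]],
])

```text
time_s: 10.9
tcp_pos: [0.4717, -0.3475, 0.1494]
eef_rot: [179.8, 0.0, -98.3]
contact_force: [1.0, 0.6, -0.3]
gripper_width: 0.0618
gripper_force: 39.8
```

Emit:
carry_out([
  [0.3,[0,0,0],[0,0,0]],
  [0.3,[0,0,0],[0,0,0]],
  [0.3,[0,0,40],[0,0,0]],
  [0.3,[0,0,70],[0,0,0]],
  [0.3,[0,0,90],[0,0,0]],
  [0.3,[0,0,95],[0,0,0]],
  [0.3,[0,0,95],[0,0,0]],
  [0.3,[0,0,95],[0,0,0]],
])

```text
time_s: 11.7
tcp_pos: [0.4735, -0.3453, 0.0575]
eef_rot: [-179.9, -0.0, -98.4]
contact_force: [-0.1, -0.5, -1.3]
gripper_width: 0.0617
gripper_force: 39.8
```

```bash
python3 - <<'E'
from h import *
im,W=cloud('scene'); print(rects(im,W,'blue',.055,.1))
go((472,-346.5,50,-98.5),(472,-346.5,45,-98.5))
E
```

```text
[(array([ 479.3, -294.6]), array([144.5,  63.4]), 83.1, np.float64(68.7), 315)]
t 11.75 at [ 473.6 -345.5   57.8] [-1.7989e+02 -3.0000e-02 -9.8430e+01] w 61.4 f 39.8 j [-17.  21. -23.   0. -46.   9.]
[1.2, 1.5, 7.8] [-0.002, -0.001, 0.001]
[1.2, 1.5, 12.8] [-0.002, -0.001, 0.001]
```

Emit:
carry_out([
  [0.3,[3.5,1.5,5],[0,0,0]],
  [0.3,[3.5,1.5,8],[0,0,0]],
  [0.3,[3.5,1.5,9.5],[0,0,0]],
  [0.3,[3.5,1.5,11],[0,0,0]],
  [0.3,[3.5,1.5,11],[0,0,0]],
])

```text
time_s: 12.25
tcp_pos: [0.4705, -0.349, 0.0465]
eef_rot: [180.0, -0.0, -98.5]
contact_force: [-2.3, 1.6, 7.3]
gripper_width: 0.0616
gripper_force: 39.8
```

Contact. I'll release and rise.

Emit:
carry_out([
  [1,[0,0,-1],[0,0,0]],
  [1,[0,0,-1],[0,0,0]],
  [1,[0,0,-1],[0,0,0]],
  [1,[0,0,-1],[0,0,0]],
  [1,[0,0,-40],[0,0,0]],
  [1,[0,0,-80],[0,0,0]],
  [1,[0,0,-110],[0,0,0]],
  [1,[0,0,-110],[0,0,0]],
  [1,[0,0,-110],[0,0,0]],
])

```text
time_s: 13.15
tcp_pos: [0.471, -0.3488, 0.1562]
eef_rot: [-179.9, 0.0, -98.5]
contact_force: [-0.9, -0.2, -0.3]
gripper_width: 0.0877
gripper_force: 0.0
```

```bash
cat >> h.py <<'E'
def labels(im,W,x0,x1,y0,y1,z0=.005):
    hsv=cv2.cvtColor(im,cv2.COLOR_RGB2HSV)
    m=((hsv[...,1]<60)&(hsv[...,2]>130)|(abs(hsv[...,0].astype(int)-30)<6)&(hsv[...,1]>120))&(W[...,2]>z0)&(W[...,0]>x0)&(W[...,0]<x1)&(W[...,1]>y0)&(W[...,1]<y1)
    k,L=cv2.connectedComponents(m.astype(np.uint8))
    for i in range(1,k):
        P=W[L==i]
        if len(P)>40:
            c,s,a=cv2.minAreaRect((P[:,:2]*1000).astype(np.float32))
            if s[0]<s[1]: a+=90;s=s[::-1]
            pl=np.linalg.lstsq(np.c_[P[:,:2],np.ones(len(P))],P[:,2],rcond=None)[0]
            print(' label',np.round(c,1),np.round(s,1),round((a+90)%180-90,1),'z',np.median(P[:,2]).round(4),'slope',pl[:2].round(3),len(P))
E
python3 - <<'E'
from h import *
for n in('wrist','scene','top'):
    im,W=cloud(n); np.savez(n+'3.npz',im=im,W=W); print(n,rects(im,W,'blue',.045,.075)); 
    if n!='wrist':
        labels(im,W,.34,.6,.1,.45); print(rects(im,W,'blue',.005,.09)); print(rects(im,W,'red',.02,.09))
        a=[(fit(W,.005,.025,.3,.6,.1,.27)),fit(W,.004,.06,.3,.6,.1,.5)]; print(a)
go((500,310,150,-98.5))
E
```

```text
wrist [(array([ 470.8, -350.8]), array([94.3, 61.8]), 83.2, np.float64(58.9), 4438), (array([ 481.4, -262.2]), array([62.1, 28.5]), -8.1, np.float64(58.9), 1990)]
scene [(array([ 474.8, -311.4]), array([170.4,  65.3]), 83.6, np.float64(58.0), 439)]
 label [461.8 214.1] [91.6 48.1] 74.7 z 0.0186 slope [0.044 0.033] 378
 label [503.  325.7] [99.6 45. ] 80.5 z 0.0327 slope [-0.033 -0.145] 527
[(array([ 463.6, -310.1]), array([171.3,  97. ]), 80.0, np.float64(57.4), 519), (array([485.3, 278. ]), array([286.7,  88.2]), 74.4, np.float64(22.2), 1083)]
[(array([ 513.7, -125.8]), array([88.2, 65.6]), 87.8, np.float64(37.9), 263), (array([ 654.5, -300.4]), array([87.8, 68.5]), 11.6, np.float64(33.7), 273), (array([ 658.5, -146. ]), array([88.1, 68. ]), -2.4, np.float64(33.8), 326), (array([650.9,   7.7]), array([89.1, 66.3]), 17.4, np.float64(34.0), 345), (array([655. , 283.1]), array([86.5, 66.7]), 14.8, np.float64(34.2), 410)]
[(array([458.6, 202.6]), array([109.4,  71. ]), 71.2, np.float64(18.2)), (array([489.6, 281.6]), array([278.8,  85.2]), 72.6, np.float64(24.1))]
top []
 label [502.1 322.7] [96.1 42. ] 80.4 z 0.0317 slope [-0.034 -0.16 ] 460
 label [462.5 215.9] [96.7 41.5] 75.3 z 0.0174 slope [0.    0.013] 434
[(array([486.7, 277.3]), array([276.4,  81.4]), 75.5, np.float64(20.3), 1274)]
[(array([ 657.4, -151. ]), array([84.8, 67.5]), -2.1, np.float64(33.1), 403), (array([651.1,   4.7]), array([85.9, 65.9]), 16.9, np.float64(32.9), 383), (array([653.6, 280.8]), array([86.3, 66.3]), 14.7, np.float64(32.4), 404), (array([ 513.8, -128.1]), array([82.7, 63.6]), 88.3, np.float64(37.2), 345)]
[(array([459.4, 204.1]), array([121.1,  65.1]), 75.6, np.float64(17.0)), (array([487. , 277.2]), array([276.4,  81.9]), 75.5, np.float64(20.7))]
t 13.3 at [ 470.  -348.5  154.2] [ 1.7988e+02  3.0000e-02 -9.8490e+01] w 87.3 f 0.0 j [-17.  16. -17.  -0. -58.   9.]
[-655.7, 67.5, 4.8] [0.002, 0.001, 0.0]
```

```bash
cat >> h.py <<'E'
def tilt(yaw,t):  # tool down at yaw, tool x raised by t rad
    return R.from_euler('xyz',[180,0,yaw],degrees=True)*R.from_rotvec([0,t,0])
def goR(*T):
    s=r.get_state(); p=s['tcp_pos']*1000; Rm=R.from_euler('xyz',s['eef_rot'],degrees=True)
    for x,q in T: print('goR',Rm.inv().apply(np.array(x)-p).round(1).tolist(),(Rm.inv()*q).as_rotvec().round(3).tolist())
E
python3 - <<'E'
from h import *
q=tilt(-99.6,.165); print(q.as_matrix().round(3))
n=-q.as_matrix()[:,2]; T=np.array([503.6,331.4,17.7])
goR((T+110*n,q),(T,q))
print(T+110*n)
E
```

```text
[[-0.165 -0.986 -0.027]
 [-0.973  0.167 -0.162]
 [ 0.164  0.    -0.986]]
goR [-695.5, 66.7, 28.6] [0.001, 0.166, 0.02]
goR [-677.3, 66.8, 137.1] [0.001, 0.166, 0.02]
[506.61313709 349.21473622 126.20601909]
```

Emit:
carry_out([
  [1,[-50,5,0],[0,0,0]],
  [1,[-100,10,0],[0,0,0]],
  [1,[-150,14,0],[0,0,0]],
  [1,[-200,19,0],[0,0,0]],
  [1,[-250,24,0],[0,0,0]],
  [1,[-300,29,0],[0,0,0]],
  [1,[-350,34,0],[0,0,0]],
  [1,[-400,38,0],[0,0,0]],
  [1,[-450,43,0],[0,0,0]],
  [1,[-500,48,0],[0,0,0]],
  [1,[-550,53,0],[0,0,0]],
  [1,[-600,58,0],[0,0,0]],
])

```text
time_s: 14.5
tcp_pos: [0.5009, 0.2522, 0.1544]
eef_rot: [179.9, -0.1, -98.5]
contact_force: [0.8, -0.7, 0.4]
gripper_width: 0.0874
gripper_force: 0.0
```

Emit:
carry_out([
  [1,[-50,5,10],[0,0.08,0.01]],
  [1,[-95,9,28],[0,0.166,0.02]],
  [1,[-95,9,28],[0,0.166,0.02]],
  [1,[-95,9,28],[0,0.166,0.02]],
  [1,[-95,9,28],[0,0.166,0.02]],
])

```text
time_s: 15.0
tcp_pos: [0.5065, 0.345, 0.1269]
eef_rot: [-179.9, -9.6, -99.6]
contact_force: [-0.2, -0.2, 1.0]
gripper_width: 0.0874
gripper_force: 0.0
```

```bash
python3 - <<'E'
from h import *
im,W=cloud('wrist'); cv2.imwrite('pics/w4.png',im[...,::-1])
labels(im,W,.34,.6,.1,.45)
print(rects(im,W,'blue',.005,.06))
go(); q=tilt(-99.6,.165)
n=-q.as_matrix()[:,2]; T=np.array([503.6,331.4,17.7])
goR((T+110*n,q),(T,q))
E
```

```text
label [465.6 222.5] [85.4 40. ] 75.4 z 0.0193 slope [0.014 0.019] 4526
 label [502.6 314.8] [78.6 40.2] 80.6 z 0.0359 slope [-0.038 -0.16 ] 4974
 label [511.6 363.4] [37.3  5.4] -11.1 z 0.0273 slope [-0.047 -0.213] 183
[(array([487.7, 272.2]), array([197. ,  79.7]), 75.3, np.float64(33.9), 9188), (array([536.3, 358.6]), array([10. ,  8.5]), -11.2, np.float64(26.5), 95), (array([522.7, 404.4]), array([52.6, 12.6]), -10.3, np.float64(19.9), 712)]
t 15.05 at [506.9 344.7 128. ] [-179.89   -9.48  -99.68] w 87.8 f 0.0 j [ 55.  23. -11.   5. -64. -67.]
goR [-4.7, 1.0, 1.1] [-0.002, -0.0, -0.001]
goR [-4.7, 1.2, 111.1] [-0.002, -0.0, -0.001]
```

View pics/w4.png

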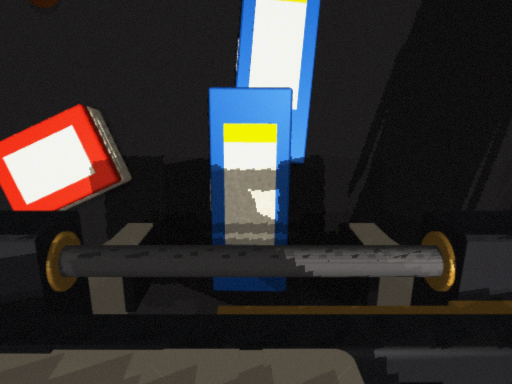

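The wrist view shows case2 centred (210–292 across, rows 88–290) with its sides parallel to the fingers. Case1 lies ahead at the upper right, clear of them.

Emit:
carry_out([
  [1,[-5,1,30],[0,0,0]],
  [1,[-5,1,70],[0,0,0]],
  [1,[-5,1,95],[0,0,0]],
  [1,[-5,1,108],[0,0,0]],
  [1,[-5,1,110],[0,0,0]],
  [1,[-5,1,110],[0,0,0]],
  [0.3,[-5,1,110],[0,0,0]],
  [0.3,[-5,1,110],[0,0,0]],
  [0.3,[-5,1,110],[0,0,0]],
  [0.3,[-5,1,110],[0,0,0]],
  [0.3,[-5,1,110],[0,0,0]],
  [0.3,[-5,1,110],[0,0,0]],
])

```text
time_s: 16.25
tcp_pos: [0.504, 0.3332, 0.0188]
eef_rot: [-179.9, -9.5, -99.6]
contact_force: [-1.1, 0.6, 4.9]
gripper_width: 0.0616
gripper_force: 40.0
```

Emit:
carry_out([
  [0.3,[0,0,-5],[0,0,0]],
  [0.3,[0,0,-15],[0,0,0]],
  [0.3,[0,0,-35],[0,0,0]],
  [0.3,[5,0,-65],[0,-0.05,0]],
  [0.3,[12,0,-100],[0,-0.12,0]],
  [0.3,[18,0,-130],[0,-0.166,0]],
  [0.3,[20,0,-145],[0,-0.166,0]],
  [0.3,[20,0,-145],[0,-0.166,0]],
  [0.3,[20,0,-145],[0,-0.166,0]],
])

```text
time_s: 17.15
tcp_pos: [0.5039, 0.3368, 0.1644]
eef_rot: [-179.9, 0.0, -99.6]
contact_force: [-0.7, -0.1, -1.9]
gripper_width: 0.0617
gripper_force: 40.0
```

```bash
python3 - <<'E'
from h import *
for n in('scene','top','wrist'):
    im,W=cloud(n); labels(im,W,.3,.65,.15,.5,.1)
    if n!='wrist': print(n,rects(im,W,'blue',.1,.25)); labels(im,W,.34,.6,.1,.35)
go((473,-313,150,-98.4))
E
```

```text
label [386.3 407.8] [24.7 17.1] 6.3 z 0.592 slope [0.251 0.17 ] 43
 label [544.9 311.4] [41.5 17. ] 56.6 z 0.3316 slope [ 0.074 -0.038] 81
 label [548.4 365.3] [22.9 10.1] -14.0 z 0.331 slope [ 0.005 -0.025] 46
scene [(array([493.3, 271.8]), array([64.3, 37.8]), -12.2, np.float64(176.6), 230), (array([529.8, 392.4]), array([95.1, 53.9]), -3.6, np.float64(177.3), 477)]
 label [544.9 311.4] [41.5 17. ] 56.6 z 0.3316 slope [ 0.074 -0.038] 81
 label [493.1 250.6] [190.4  81.7] 46.1 z 0.0186 slope [ 0.654 -0.02 ] 441
 label [540.7 311.8] [43.6 16.8] 71.9 z 0.3284 slope [ 0.021 -0.017] 99
 label [496.9 303.5] [35.  23.1] -10.1 z 0.1748 slope [-0.034 -0.031] 132
top [(array([494.1, 290.7]), array([80.6, 62.9]), 80.5, np.float64(174.2), 474)]
 label [540.7 311.8] [43.6 16.8] 71.9 z 0.3284 slope [ 0.021 -0.017] 99
 label [496.9 303.5] [35.  23.1] -10.1 z 0.1748 slope [-0.034 -0.031] 132
 label [462.3 216.8] [97.9 42.1] 75.7 z 0.0174 slope [ 0.008 -0.007] 470
 label [498.6 304.9] [56.7 40.6] 80.4 z 0.1765 slope [-0.016  0.003] 10902
 label [542.7 318.8] [13.   4.5] -16.7 z 0.1833 slope [0.684 1.524] 628
 label [461.9 333.1] [13.2  4.8] -7.8 z 0.1834 slope [-0.129  1.809] 628
 label [537.4 325.9] [21.9  2.3] 85.2 z 0.2233 slope [-2.176 -0.475] 837
 label [507.4 356.5] [40.3 16.6] -8.8 z 0.1766 slope [-0.018 -0.001] 2337
 label [468.9 336.9] [20.3  2.4] 75.4 z 0.2231 slope [ 1.339 -1.307] 656
 label [513.  308.5] [61.3  4.1] -8.7 z 0.2767 slope [-0.156 -0.901] 11852
t 17.3 at [503.6 336.5 162.9] [-1.800e+02 -1.400e-01 -9.962e+01] w 61.5 f 40.0 j [ 52.  17. -13.   0. -60. -62.]
[645.4, -78.4, 14.5] [-0.0, -0.002, -0.021]
```

Emit:
carry_out([
  [0.3,[25,-3,0],[0,0,0]],
  [0.3,[75,-10,0],[0,0,0]],
  [0.3,[125,-16,0],[0,0,0]],
  [0.3,[175,-22,0],[0,0,0]],
  [0.3,[225,-29,0],[0,0,0]],
  [0.3,[275,-35,0],[0,0,0]],
  [0.3,[325,-41,0],[0,0,0]],
  [0.3,[375,-48,0],[0,0,0]],
  [0.3,[425,-54,0],[0,0,0]],
  [0.3,[475,-61,0],[0,0,0]],
  [0.3,[525,-67,0],[0,0,0]],
  [0.3,[575,-73,0],[0,0,0]],
])

```text
time_s: 18.5
tcp_pos: [0.4796, -0.2395, 0.1636]
eef_rot: [180.0, -0.0, -99.6]
contact_force: [2.2, 0.9, -1.0]
gripper_width: 0.0619
gripper_force: 40.0
```

Emit:
carry_out([
  [0.3,[45,-5,0],[0,0,-0.012]],
  [0.3,[66,-9,0],[0,0,-0.012]],
  [0.3,[66,-9,30],[0,0,-0.012]],
  [0.3,[66,-9,65],[0,0,-0.012]],
  [0.3,[66,-9,85],[0,0,-0.012]],
  [0.3,[66,-9,89],[0,0,-0.012]],
  [0.3,[66,-9,89],[0,0,-0.012]],
  [0.3,[66,-9,89],[0,0,-0.012]],
])

```text
time_s: 19.3
tcp_pos: [0.4791, -0.3045, 0.0765]
eef_rot: [-179.9, -0.0, -98.9]
contact_force: [-0.2, -0.4, -1.5]
gripper_width: 0.0613
gripper_force: 40.0
```

```bash
python3 - <<'E'
from h import *
im,W=cloud('scene'); print(rects(im,W,'blue',.07,.11))
go((477,-309.5,68,-98.9),(477,-309.5,63,-98.9))
E
```

```text
[(array([ 484.2, -271. ]), array([103.8,  63.1]), 80.7, np.float64(89.4), 316)]
t 19.35 at [ 479.3 -304.5   76.8] [-1.7981e+02 -2.0000e-02 -9.8900e+01] w 61.0 f 40.0 j [-13.  19. -24.   0. -47.   4.]
[5.3, 1.5, 8.8] [-0.003, -0.0, 0.0]
[5.3, 1.5, 13.8] [-0.003, -0.0, 0.0]
```

Emit:
carry_out([
  [0.3,[6.5,2,5],[0,0,0]],
  [0.3,[6.5,2,9],[0,0,0]],
  [0.3,[6.5,2,11],[0,0,0]],
  [0.3,[6.5,2,12.5],[0,0,0]],
  [0.3,[6.5,2,12.5],[0,0,0]],
])

```text
time_s: 19.85
tcp_pos: [0.4755, -0.3106, 0.0641]
eef_rot: [-179.9, -0.0, -98.9]
contact_force: [-2.4, 1.6, 6.9]
gripper_width: 0.0615
gripper_force: 40.0
```

Emit:
carry_out([
  [1,[0,0,-1],[0,0,0]],
  [1,[0,0,-1],[0,0,0]],
  [1,[0,0,-1],[0,0,0]],
  [1,[0,0,-1],[0,0,0]],
  [1,[0,0,-40],[0,0,0]],
  [1,[0,0,-80],[0,0,0]],
  [1,[0,0,-100],[0,0,0]],
  [1,[0,0,-100],[0,0,0]],
  [1,[0,0,-100],[0,0,0]],
])

```text
time_s: 20.75
tcp_pos: [0.4752, -0.3103, 0.1633]
eef_rot: [-179.9, 0.0, -98.9]
contact_force: [0.3, -0.4, -0.8]
gripper_width: 0.0877
gripper_force: 0.0
```

```bash
python3 - <<'E'
from h import *
for n in('wrist','scene','top'):
    im,W=cloud(n); print(n,rects(im,W,'blue',.065,.09),rects(im,W,'red',.025,.05))
    if n!='wrist': print(rects(im,W,'blue',.005,.03)); labels(im,W,.34,.6,.1,.35)
go((464.5,225,120,-104.4))
E
```

```text
wrist [(array([ 472. , -333.1]), array([126.4,  62. ]), 81.2, np.float64(76.9), 4185), (array([ 487.3, -238. ]), array([61.5, 13. ]), -8.6, np.float64(76.8), 960)] [(array([ 654.5, -305. ]), array([86.6, 65.8]), 13.2, np.float64(34.7), 2573)]
scene [(array([ 450.5, -344.6]), array([88.7, 25.6]), 84.4, np.float64(76.0), 61), (array([ 475.7, -309.1]), array([168.6,  64.5]), 82.4, np.float64(75.9), 376)] [(array([ 514. , -125.4]), array([87.3, 66.3]), 85.9, np.float64(37.9), 278), (array([ 655.4, -300.1]), array([86.8, 67.8]), 11.5, np.float64(33.9), 275), (array([ 658.3, -145.7]), array([88.5, 67.4]), -3.8, np.float64(33.9), 334), (array([651. ,   7.7]), array([87.4, 66.4]), 17.3, np.float64(34.0), 346), (array([655.7, 283.2]), array([85.3, 66.7]), 14.9, np.float64(34.4), 407)]
[(array([ 491.5, -230.1]), array([55.3, 10.7]), -13.8, np.float64(21.4), 66), (array([461.8, 226.4]), array([173.9,  73.4]), 74.9, np.float64(17.8), 674)]
 label [463.2 219.4] [102.1  47.4] 75.3 z 0.0183 slope [ 0.032 -0.013] 456
top [] [(array([ 667.4, -301.5]), array([65.6, 60.5]), -78.3, np.float64(32.8), 214), (array([ 687.7, -151.9]), array([67.9, 25.2]), 89.8, np.float64(32.8), 127), (array([650.7,   4.7]), array([85. , 65.7]), 17.1, np.float64(32.8), 380), (array([654.4, 280.7]), array([87. , 66.4]), 15.1, np.float64(32.6), 393)]
[(array([464.5, 225.5]), array([165.3,  64.5]), 75.5, np.float64(16.7), 783)]
 label [462.7 216.8] [97.9 41.5] 75.1 z 0.0171 slope [-0.006  0.006] 482
t 20.9 at [ 474.5 -310.1  161.9] [ 1.7997e+02  2.0000e-02 -9.8940e+01] w 87.7 f 0.0 j [-13.  13. -18.  -0. -58.   4.]
[-527.1, 93.0, 42.2] [0.0, 0.0, 0.095]
```

Emit:
carry_out([
  [1,[-50,9,0],[0,0,0.05]],
  [1,[-528,94,30],[0,0,0.099]],
  [1,[-528,94,42],[0,0,0.099]],
  [1,[-528,94,42],[0,0,0.099]],
  [1,[-528,94,42],[0,0,0.099]],
  [1,[-528,94,42],[0,0,0.099]],
  [1,[-528,94,42],[0,0,0.099]],
  [1,[-528,94,42],[0,0,0.099]],
  [1,[-528,94,42],[0,0,0.099]],
  [1,[-528,94,42],[0,0,0.099]],
  [1,[-528,94,42],[0,0,0.099]],
  [1,[-528,94,42],[0,0,0.099]],
])

```text
time_s: 22.1
tcp_pos: [0.4641, 0.2295, 0.1195]
eef_rot: [-179.9, -0.1, -104.4]
contact_force: [-0.2, -0.6, -0.6]
gripper_width: 0.0877
gripper_force: 0.0
```

Emit:
carry_out([
  [1,[0,0,0],[0,0,0]],
  [1,[0,0,0],[0,0,0]],
])

```text
time_s: 22.3
tcp_pos: [0.4639, 0.2248, 0.1203]
eef_rot: [-180.0, -0.1, -104.6]
contact_force: [-0.7, -0.7, 0.1]
gripper_width: 0.0878
gripper_force: 0.0
```

```bash
python3 - <<'E'
from h import *
im,W=cloud('wrist'); print(rects(im,W,'blue',.008,.03))
go((464,226.5,5,-104.6))
E
```

```text
[(array([439.5, 147.1]), array([47.8,  0.9]), -14.5, np.float64(17.9), 69), (array([481.3, 205.5]), array([119. ,  23.1]), 75.5, np.float64(18.9), 1831), (array([456.2, 222. ]), array([100.7,  45. ]), 74.8, np.float64(18.9), 1734)]
t 22.35 at [464.1 224.6 120.6] [-1.7994e+02 -5.0000e-02 -1.0466e+02] w 87.6 f 0.0 j [ 48.  11. -28.   0. -51. -62.]
[-1.9, 0.7, 115.6] [-0.001, -0.001, -0.001]
```

Emit:
carry_out([
  [1,[-2,0.5,30],[0,0,0]],
  [1,[-2,0.5,70],[0,0,0]],
  [1,[-2,0.5,100],[0,0,0]],
  [1,[-2,0.5,112],[0,0,0]],
  [1,[-2,0.5,115],[0,0,0]],
  [0.3,[-2,0.5,115],[0,0,0]],
  [0.3,[-2,0.5,115],[0,0,0]],
  [0.3,[-2,0.5,115],[0,0,0]],
  [0.3,[-2,0.5,115],[0,0,0]],
  [0.3,[-2,0.5,115],[0,0,0]],
  [0.3,[-2,0.5,115],[0,0,0]],
])

```text
time_s: 23.45
tcp_pos: [0.4652, 0.2284, 0.0071]
eef_rot: [-179.8, 0.1, -104.6]
contact_force: [-0.7, 0.6, 7.0]
gripper_width: 0.0616
gripper_force: 40.0
```

Emit:
carry_out([
  [0.3,[0,0,-8],[0,0,0]],
  [0.3,[0,0,-25],[0,0,0]],
  [0.3,[0,0,-55],[0,0,0]],
  [0.3,[0,0,-100],[0,0,0]],
  [0.3,[0,0,-145],[0,0,0]],
  [0.3,[0,0,-160],[0,0,0]],
  [0.3,[0,0,-160],[0,0,0]],
  [0.3,[0,0,-160],[0,0,0]],
])

```text
time_s: 24.25
tcp_pos: [0.4638, 0.2276, 0.166]
eef_rot: [-179.9, 0.0, -104.6]
contact_force: [-0.5, -0.1, -1.4]
gripper_width: 0.0616
gripper_force: 40.0
```

```bash
python3 - <<'E'
from h import *
im,W=cloud('top'); print(rects(im,W,'blue',.1,.25)); labels(im,W,.3,.6,.1,.4,.1)
go((475,-310,165,-98.6))
E
```

```text
[(array([449.8, 178.3]), array([69.3, 63.2]), 76.0, np.float64(175.7), 443)]
 label [502.6 199.4] [55.3 21.4] 51.2 z 0.3309 slope [ 0.05  -0.028] 122
 label [450.9 188. ] [37.9 37.8] -16.8 z 0.176 slope [-0.003 -0.008] 181
t 24.3 at [463.5 227.3 165.2] [-1.7997e+02 -5.0000e-02 -1.0462e+02] w 61.7 f 40.0 j [ 48.   9. -24.   0. -57. -63.]
[517.0, -146.8, 0.7] [-0.0, -0.001, -0.105]
```

Emit:
carry_out([
  [0.3,[25,-7,0],[0,0,0]],
  [0.3,[75,-21,0],[0,0,-0.01]],
  [0.3,[125,-36,0],[0,0,-0.02]],
  [0.3,[173,-49,0],[0,0,-0.03]],
  [0.3,[221,-63,0],[0,0,-0.04]],
  [0.3,[269,-77,0],[0,0,-0.05]],
  [0.3,[317,-91,0],[0,0,-0.06]],
  [0.3,[365,-104,0],[0,0,-0.07]],
  [0.3,[413,-118,0],[0,0,-0.08]],
  [0.3,[460,-131,0],[0,0,-0.09]],
  [0.3,[500,-143,0],[0,0,-0.1]],
  [0.3,[518,-148,0],[0,0,-0.105]],
])

```text
time_s: 25.5
tcp_pos: [0.4756, -0.3138, 0.1639]
eef_rot: [179.9, 0.0, -98.7]
contact_force: [0.6, 0.1, -2.0]
gripper_width: 0.0614
gripper_force: 40.0
```

Emit:
carry_out([
  [0.3,[0,0,0],[0,0,0]],
  [0.3,[0,0,0],[0,0,0]],
  [0.3,[0,0,30],[0,0,0]],
  [0.3,[0,0,60],[0,0,0]],
  [0.3,[0,0,72],[0,0,0]],
  [0.3,[0,0,72],[0,0,0]],
  [0.3,[0,0,72],[0,0,0]],
])

```text
time_s: 26.2
tcp_pos: [0.4777, -0.3105, 0.0949]
eef_rot: [-179.9, -0.0, -98.5]
contact_force: [0.2, 0.3, -0.7]
gripper_width: 0.0614
gripper_force: 40.0
```

```bash
python3 - <<'E'
from h import *
im,W=cloud('scene'); print(rects(im,W,'blue',.092,.13))
go((476,-311,88,-98.6),(476,-311,83,-98.6))
E
```

```text
[(array([ 483.1, -277.9]), array([105. ,  64.5]), 82.3, np.float64(106.0), 310)]
t 26.25 at [ 478.1 -310.7   95.5] [-1.7981e+02 -4.0000e-02 -9.8530e+01] w 61.7 f 40.0 j [-13.  18. -23.   0. -50.   5.]
[0.6, 2.0, 7.5] [-0.003, -0.001, 0.001]
[0.6, 2.0, 12.5] [-0.003, -0.001, 0.001]
```

Emit:
carry_out([
  [0.3,[1,2,5],[0,0,0]],
  [0.3,[1,2,9],[0,0,0]],
  [0.3,[1,2,11],[0,0,0]],
  [0.3,[1,2,12],[0,0,0]],
  [0.3,[1,2,12],[0,0,0]],
])

```text
time_s: 26.75
tcp_pos: [0.4748, -0.3115, 0.0831]
eef_rot: [-179.9, -0.0, -98.6]
contact_force: [-2.7, 2.6, 7.9]
gripper_width: 0.0617
gripper_force: 40.0
```

Emit:
carry_out([
  [1,[0,0,-1],[0,0,0]],
  [1,[0,0,-1],[0,0,0]],
  [1,[0,0,-1],[0,0,0]],
  [1,[0,0,-1],[0,0,0]],
  [1,[0,0,-35],[0,0,0]],
  [1,[0,0,-70],[0,0,0]],
  [1,[0,0,-70],[0,0,0]],
  [1,[0,0,-70],[0,0,0]],
])

```text
time_s: 27.55
tcp_pos: [0.4753, -0.3115, 0.153]
eef_rot: [-179.8, -0.0, -98.6]
contact_force: [-1.0, -0.4, -0.9]
gripper_width: 0.0877
gripper_force: 0.0
```

```bash
python3 - <<'E'
from h import *
for n in('wrist','scene','top'):
    im,W=cloud(n); print(n,rects(im,W,'blue',.085,.11)); 
    for o in rects(im,W,'red',.025,.05): print(*o)
go((654.7,-303,130,-167))
E
```

```text
wrist [(array([ 471. , -340.2]), array([112.6,  61.7]), 81.5, np.float64(94.9), 4526), (array([ 485. , -247.6]), array([62.2, 27.9]), -6.0, np.float64(94.9), 2479)]
[ 650.8 -306. ] [78.6 66.3] 12.9 34.7 2539
scene [(array([ 475.5, -308.3]), array([165.2,  63.7]), 81.6, np.float64(94.3), 393)]
[ 513.7 -125.3] [86.7 68.7] 87.0 37.7 275
[ 655.1 -301.2] [88.5 66. ] 13.6 34.1 276
[ 658.8 -145.5] [86.9 67.7] -2.6 33.9 332
[650.6   7.7] [88.6 66.6] 16.9 33.8 341
[655.1 283.1] [86.4 66.7] 14.8 34.3 407
top []
[ 663.7 -302.2] [66.8 65.2] 13.0 33.1 233
[ 685.7 -151.7] [67.6 29.3] 89.0 33.0 140
[650.8   4.6] [85.9 65.8] 17.1 32.8 380
[653.9 280.8] [86.1 65.9] 14.7 32.5 397
t 27.7 at [ 474.1 -311.2  151.1] [ 1.80e+02  2.00e-02 -9.86e+01] w 87.3 f 0.0 j [-14.  14. -19.  -0. -57.   5.]
[-35.1, -177.3, 21.1] [0.0, 0.0, 1.194]
```

Cases are done. Next is box A.

Emit:
carry_out([
  [1,[-35,-177,10],[0,0,1.192]],
  [1,[-35,-177,10],[0,0,1.192]],
  [1,[-35,-177,10],[0,0,1.192]],
  [1,[-35,-177,10],[0,0,1.192]],
  [1,[-35,-177,10],[0,0,1.192]],
  [1,[-35,-177,10],[0,0,1.192]],
  [1,[-35,-177,10],[0,0,1.192]],
  [1,[-35,-177,10],[0,0,1.192]],
  [1,[-35,-177,10],[0,0,1.192]],
  [1,[-35,-177,20],[0,0,1.192]],
  [1,[-35,-177,20],[0,0,1.192]],
  [1,[-35,-177,20],[0,0,1.192]],
], squeeze=30)

```text
time_s: 28.9
tcp_pos: [0.6546, -0.3032, 0.1315]
eef_rot: [180.0, 0.0, -166.8]
contact_force: [-0.2, 0.5, -0.3]
gripper_width: 0.0876
gripper_force: 0.0
```

```bash
python3 - <<'E'
from h import *
im,W=cloud('wrist')
for o in rects(im,W,'red',.025,.05): print(*o)
labels(im,W,.55,.75,-.4,-.2)
go((654.7,-303.5,12,-167))
E
```

```text
[ 514.2 -152.4] [62.9 44.3] -1.9 38.5 3124
[ 654.9 -304.6] [85.8 66.1] 13.4 34.8 4942
[ 643.3 -149.6] [67.3 55.8] 87.4 34.6 2460
 label [ 552.9 -247.1] [93.5 10.5] 86.9 z 0.0084 slope [ 0.435 -0.048] 636
 label [ 613.2 -314.7] [44.3  0.8] -76.9 z 0.0177 slope [5.704 1.337] 110
 label [ 633.8 -309.6] [40.1 16.4] -76.1 z 0.0352 slope [-0.005 -0.007] 1003
 label [ 669.5 -300.9] [39.  30.4] -77.8 z 0.0352 slope [-0.003  0.   ] 1378
t 28.95 at [ 654.9 -303.3  132. ] [-1.7998e+02  5.0000e-02 -1.6680e+02] w 87.6 f 0.0 j [ -9.  28.   0.   0. -62. -67.]
[0.4, -0.1, 120.0] [-0.0, 0.001, 0.003]
```

Emit:
carry_out([
  [1,[0,0,40],[0,0,0]],
  [1,[0,0,80],[0,0,0]],
  [1,[0,0,110],[0,0,0]],
  [1,[0,0,119],[0,0,0]],
  [1,[0,0,119],[0,0,0]],
  [0.3,[0,0,119],[0,0,0]],
  [0.3,[0,0,119],[0,0,0]],
  [0.3,[0,0,119],[0,0,0]],
  [0.3,[0,0,119],[0,0,0]],
  [0.3,[0,0,119],[0,0,0]],
])

```text
time_s: 29.95
tcp_pos: [0.6562, -0.3035, 0.0152]
eef_rot: [-179.9, 0.2, -166.9]
contact_force: [-0.4, 0.9, 6.6]
gripper_width: 0.0652
gripper_force: 30.0
```

Emit:
carry_out([
  [0.3,[0,0,-15],[0,0,0]],
  [0.3,[0,0,-50],[0,0,0]],
  [0.3,[0,0,-90],[0,0,0]],
  [0.3,[0,0,-110],[0,0,0]],
  [0.3,[0,0,-110],[0,0,0]],
  [0.3,[0,0,-110],[0,0,0]],
])

```text
time_s: 30.55
tcp_pos: [0.655, -0.3031, 0.1243]
eef_rot: [-180.0, 0.2, -166.9]
contact_force: [-0.6, -0.0, -2.0]
gripper_width: 0.0658
gripper_force: 30.0
```

```bash
python3 - <<'E'
from h import *
go((513.5,-127,130,-92.5))
E
```

```text
t 30.55 at [ 655.  -303.1  124.3] [-1.7997e+02  1.5000e-01 -1.6690e+02] w 65.8 f 30.0 j [ -9.  29.  -0.  -0. -61. -67.]
[97.9, 203.6, -6.1] [-0.002, 0.002, -1.299]
```

Emit:
carry_out([
  [0.3,[10,20,-6],[0,0,-0.13]],
  [0.3,[25,50,-10],[0,0,-0.28]],
  [0.3,[40,80,-10],[0,0,-0.43]],
  [0.3,[52,110,-10],[0,0,-0.57]],
  [0.3,[65,135,-10],[0,0,-0.71]],
  [0.3,[78,160,-10],[0,0,-0.85]],
  [0.3,[88,180,-10],[0,0,-0.99]],
  [0.3,[95,195,-8],[0,0,-1.13]],
  [0.3,[98,203,-6],[0,0,-1.25]],
  [0.3,[98,203,-6],[0,0,-1.29]],
  [0.3,[98,203,-6],[0,0,-1.29]],
  [0.3,[98,203,-6],[0,0,-1.29]],
])

```text
time_s: 31.75
tcp_pos: [0.5131, -0.1278, 0.1285]
eef_rot: [-180.0, -0.0, -93.1]
contact_force: [0.6, -0.6, -1.3]
gripper_width: 0.066
gripper_force: 30.0
```

Emit:
carry_out([
  [0.3,[0,0,30],[0,0,0]],
  [0.3,[0,0,55],[0,0,0]],
  [0.3,[0,0,68],[0,0,0]],
  [0.3,[0,0,68],[0,0,0]],
  [0.3,[0,0,68],[0,0,0]],
])

```text
time_s: 32.25
tcp_pos: [0.5138, -0.1281, 0.0612]
eef_rot: [-179.9, -0.0, -93.0]
contact_force: [1.2, 0.8, -1.4]
gripper_width: 0.0662
gripper_force: 30.0
```

```bash
python3 - <<'E'
from h import *
im,W=cloud('scene'); print(rects(im,W,'red',.06,.11),rects(im,W,'red',.025,.05))
go((513.8,-127.5,58,-93),(513.8,-127.5,53,-93))
E
```

```text
[(array([ 514.5, -104.8]), array([70.2, 43.6]), -1.4, np.float64(79.9), 151)] [(array([526.5, -92.7]), array([70.4, 35. ]), -37.3, np.float64(37.0), 66), (array([ 658.6, -146.1]), array([87.5, 68.9]), -2.3, np.float64(34.0), 316), (array([650.5,   7.8]), array([88.1, 66.1]), 17.1, np.float64(33.8), 344), (array([654.6, 282.9]), array([87.4, 66.7]), 15.0, np.float64(34.4), 407)]
t 32.3 at [ 514.3 -128.    61.7] [-1.7987e+02 -2.0000e-02 -9.3010e+01] w 65.7 f 30.0 j [  7.  17. -30.   0. -44. -10.]
[-0.5, 0.5, 3.7] [-0.002, -0.0, -0.0]
[-0.5, 0.5, 8.7] [-0.002, -0.0, -0.0]
```

Emit:
carry_out([
  [0.3,[-1,0,4],[0,0,0]],
  [0.3,[-1,0,6.5],[0,0,0]],
  [0.3,[-1,0,8],[0,0,0]],
  [0.3,[-1,0,9],[0,0,0]],
  [0.3,[-1,0,9],[0,0,0]],
])

```text
time_s: 32.8
tcp_pos: [0.5139, -0.1268, 0.0531]
eef_rot: [-179.9, -0.0, -93.0]
contact_force: [-2.5, 0.7, 7.7]
gripper_width: 0.0657
gripper_force: 30.0
```

Set down. Release and rise, then go to box B.

Emit:
carry_out([
  [1,[0,0,-1],[0,0,0]],
  [1,[0,0,-1],[0,0,0]],
  [1,[0,0,-1],[0,0,0]],
  [1,[0,0,-1],[0,0,0]],
  [1,[0,0,-40],[0,0,0]],
  [1,[0,0,-80],[0,0,0]],
  [1,[0,0,-100],[0,0,0]],
  [1,[0,0,-100],[0,0,0]],
  [1,[0,0,-100],[0,0,0]],
])

```text
time_s: 33.7
tcp_pos: [0.5136, -0.1267, 0.1523]
eef_rot: [-179.9, 0.0, -93.0]
contact_force: [0.3, 0.5, -0.5]
gripper_width: 0.088
gripper_force: 0.0
```

```bash
python3 - <<'E'
from h import *
for n in('wrist','scene','top'):
    im,W=cloud(n); print(n)
    for o in rects(im,W,'red',.025,.09): print(*o)
go((658,-148.5,130,-182.5))
E
```

```text
wrist
[ 658.7 -150.1] [87.1 66.4] -3.0 34.8 4641
[ 511.1 -172.6] [63.6  1.4] -3.0 36.9 174
[ 514.3 -131.3] [82.2 66.7] 86.8 72.9 5320
[618.3 -14.4] [27.8 13.3] -72.9 34.0 313
scene
[ 514.5 -123.4] [82.5 66.4] 87.4 71.9 264
[ 658.8 -146.4] [87.1 67.2] -3.0 33.9 331
[650.9   7.7] [89.4 66.6] 16.9 33.9 346
[654.5 283. ] [87.  66.7] 15.0 34.3 411
top
[ 674.1 -151.4] [67.3 51.3] 87.9 33.1 236
[651.4   4.8] [86.  65.9] 16.8 33.0 356
[653.7 280.6] [86.6 66.1] 14.2 32.5 400
t 33.85 at [ 512.8 -126.8  151. ] [ 1.7997e+02 -2.0000e-02 -9.2990e+01] w 87.7 f 0.0 j [  7.  10. -24.   0. -56. -10.]
[14.1, -146.1, 20.9] [0.0, -0.001, 1.562]
```

Emit:
carry_out([
  [1,[14,-146,10],[0,0,1.565]],
  [1,[14,-146,20],[0,0,1.565]],
  [1,[14,-146,20],[0,0,1.565]],
  [1,[14,-146,20],[0,0,1.565]],
  [1,[14,-146,20],[0,0,1.565]],
  [1,[14,-146,20],[0,0,1.565]],
  [1,[14,-146,20],[0,0,1.565]],
  [1,[14,-146,20],[0,0,1.565]],
  [1,[14,-146,20],[0,0,1.565]],
  [1,[14,-146,20],[0,0,1.565]],
  [1,[14,-146,20],[0,0,1.565]],
  [1,[14,-146,20],[0,0,1.565]],
])

```text
time_s: 35.05
tcp_pos: [0.6581, -0.1484, 0.1309]
eef_rot: [-180.0, -0.0, 177.3]
contact_force: [-0.2, -0.4, -0.0]
gripper_width: 0.0875
gripper_force: 0.0
```

```bash
python3 - <<'E'
from h import *
im,W=cloud('wrist')
for o in rects(im,W,'red',.025,.05): print(*o)
go((658.2,-148.5,13,-182.7))
E
```

```text
[ 544.8 -157.2] [32.6  0.6] 86.6 33.8 92
[ 547.2 -113.5] [45.2  0.6] 86.9 33.7 144
[650.6   3.6] [85.4 67.6] 17.2 34.7 4865
[ 658.1 -150.2] [85.  66.5] -2.8 34.9 4916
t 35.1 at [ 658.2 -148.4  131.1] [-1.7998e+02 -2.0000e-02  1.7745e+02] w 87.7 f 0.0 j [  4.  24.  -6.   0. -59. -96.]
[-0.0, -0.1, 118.1] [-0.0, -0.0, 0.003]
```

Emit:
carry_out([
  [1,[0,1,40],[0,0,0]],
  [1,[0,1,80],[0,0,0]],
  [1,[0,1,110],[0,0,0]],
  [1,[0,1,118],[0,0,0]],
  [1,[0,1,118],[0,0,0]],
  [0.3,[0,1,118],[0,0,0]],
  [0.3,[0,1,118],[0,0,0]],
  [0.3,[0,1,118],[0,0,0]],
  [0.3,[0,1,118],[0,0,0]],
  [0.3,[0,1,118],[0,0,0]],
])

```text
time_s: 36.1
tcp_pos: [0.6599, -0.1475, 0.0161]
eef_rot: [-180.0, 0.2, 177.4]
contact_force: [-1.3, 0.0, 6.6]
gripper_width: 0.0655
gripper_force: 30.0
```

Emit:
carry_out([
  [0.3,[0,0,-15],[0,0,0]],
  [0.3,[0,0,-50],[0,0,0]],
  [0.3,[0,0,-95],[0,0,0]],
  [0.3,[0,0,-135],[0,0,0]],
  [0.3,[0,0,-140],[0,0,0]],
  [0.3,[0,0,-140],[0,0,0]],
  [0.3,[0,0,-140],[0,0,0]],
])

```text
time_s: 36.8
tcp_pos: [0.6578, -0.1471, 0.1537]
eef_rot: [180.0, 0.0, 177.3]
contact_force: [-0.9, -0.1, -1.9]
gripper_width: 0.0658
gripper_force: 30.0
```

```bash
python3 - <<'E'
from h import *
go((514,-127.5,154,-93))
E
```

```text
t 36.8 at [ 657.8 -147.1  153.7] [1.7998e+02 1.0000e-02 1.7734e+02] w 65.8 f 30.0 j [  4.  23.  -5.  -0. -62. -97.]
[144.5, 12.9, -0.4] [0.0, 0.0, -1.565]
```

Emit:
carry_out([
  [0.3,[10,1,0],[0,0,-0.14]],
  [0.3,[25,2,0],[0,0,-0.28]],
  [0.3,[40,4,0],[0,0,-0.42]],
  [0.3,[55,5,0],[0,0,-0.57]],
  [0.3,[70,6,0],[0,0,-0.71]],
  [0.3,[85,8,0],[0,0,-0.86]],
  [0.3,[100,9,0],[0,0,-1.0]],
  [0.3,[115,10,0],[0,0,-1.14]],
  [0.3,[130,12,0],[0,0,-1.29]],
  [0.3,[140,13,0],[0,0,-1.43]],
  [0.3,[144,13,0],[0,0,-1.565]],
  [0.3,[144,13,0],[0,0,-1.565]],
])

```text
time_s: 38.0
tcp_pos: [0.5139, -0.1277, 0.1528]
eef_rot: [179.9, -0.0, -92.9]
contact_force: [0.0, -1.2, -1.7]
gripper_width: 0.0655
gripper_force: 30.0
```

Emit:
carry_out([
  [0.3,[0,0,0],[0,0,0]],
  [0.3,[0,0,30],[0,0,0]],
  [0.3,[0,0,55],[0,0,0]],
  [0.3,[0,0,58],[0,0,0]],
  [0.3,[0,0,58],[0,0,0]],
  [0.3,[0,0,58],[0,0,0]],
])

```text
time_s: 38.6
tcp_pos: [0.5165, -0.1278, 0.0971]
eef_rot: [-179.8, -0.0, -93.0]
contact_force: [-0.2, -0.8, -1.9]
gripper_width: 0.0656
gripper_force: 30.0
```

```bash
python3 - <<'E'
from h import *
im,W=cloud('scene'); print(rects(im,W,'red',.1,.15)); print(rects(im,W,'red',.02,.05))
go((514,-127.5,93,-93),(514,-127.5,88,-93))
E
```

```text
[(array([ 517.1, -104.2]), array([67.1, 43.5]), -1.2, np.float64(114.9), 166)]
[(array([651. ,   7.6]), array([88.3, 67.1]), 17.1, np.float64(33.9), 349), (array([654.9, 283. ]), array([86.9, 66.6]), 15.0, np.float64(34.3), 412)]
t 38.65 at [ 516.6 -127.8   97.4] [-1.7981e+02 -1.0000e-02 -9.3010e+01] w 65.8 f 30.0 j [  7.  14. -27.   0. -48. -10.]
[-0.1, 2.6, 4.3] [-0.003, -0.0, -0.0]
[-0.1, 2.6, 9.3] [-0.003, -0.0, -0.0]
```

Emit:
carry_out([
  [0.3,[0,2.5,4],[0,0,0]],
  [0.3,[0,2.5,7],[0,0,0]],
  [0.3,[0,2.5,8.5],[0,0,0]],
  [0.3,[0,2.5,9.5],[0,0,0]],
  [0.3,[0,2.5,9.5],[0,0,0]],
])

```text
time_s: 39.15
tcp_pos: [0.5129, -0.1277, 0.088]
eef_rot: [-179.9, -0.0, -93.0]
contact_force: [-4.2, 1.3, 12.7]
gripper_width: 0.0658
gripper_force: 30.0
```

Emit:
carry_out([
  [1,[0,0,-1],[0,0,0]],
  [1,[0,0,-1],[0,0,0]],
  [1,[0,0,-1],[0,0,0]],
  [1,[0,0,-1],[0,0,0]],
  [1,[0,0,-40],[0,0,0]],
  [1,[0,0,-80],[0,0,0]],
  [1,[0,0,-80],[0,0,0]],
  [1,[0,0,-80],[0,0,0]],
])

```text
time_s: 39.95
tcp_pos: [0.5135, -0.1275, 0.1676]
eef_rot: [-179.8, 0.0, -93.0]
contact_force: [-0.1, -0.1, -0.9]
gripper_width: 0.0875
gripper_force: 0.0
```

```bash
python3 - <<'E'
from h import *
for n in('wrist','scene','top'):
    im,W=cloud(n); print(n)
    for o in rects(im,W,'red',.025,.12): print(*o)
go((651,6.2,130,-163))
E
```

```text
wrist
[ 510.9 -172.5] [63.2  1.7] -3.5 37.5 159
[ 512.9 -136. ] [74.7 65.9] 87.0 106.9 5260
[617.5 -10.6] [38.8 13.8] -72.6 34.3 455
scene
[ 513.5 -125.1] [85.9 69.3] 87.2 105.9 277
[651.5   7.7] [87.7 66.9] 17.2 34.0 347
[654.9 283. ] [87.2 66.7] 15.0 34.4 411
top
[651.2   4.8] [84.5 65.8] 16.7 33.0 337
[653.8 280.5] [86.3 65.5] 14.5 32.7 400
t 40.1 at [ 512.2 -127.6  165.6] [ 1.7999e+02 -1.0000e-02 -9.2990e+01] w 87.5 f 0.0 j [  7.  10. -23.   0. -58. -10.]
[-140.9, -131.6, 35.6] [0.0, -0.0, 1.222]
```

Emit:
carry_out([
  [1,[-40,-37,0],[0,0,0.14]],
  [1,[-141,-132,20],[0,0,1.222]],
  [1,[-141,-132,35],[0,0,1.222]],
  [1,[-141,-132,35],[0,0,1.222]],
  [1,[-141,-132,35],[0,0,1.222]],
  [1,[-141,-132,35],[0,0,1.222]],
  [1,[-141,-132,35],[0,0,1.222]],
  [1,[-141,-132,35],[0,0,1.222]],
  [1,[-141,-132,35],[0,0,1.222]],
  [1,[-141,-132,35],[0,0,1.222]],
  [1,[-141,-132,35],[0,0,1.222]],
])

```text
time_s: 41.2
tcp_pos: [0.6517, 0.0062, 0.1308]
eef_rot: [-180.0, -0.0, -162.9]
contact_force: [0.3, -0.2, -0.2]
gripper_width: 0.0878
gripper_force: 0.0
```

```bash
python3 - <<'E'
from h import *
im,W=cloud('wrist')
for o in rects(im,W,'red',.025,.05): print(*o)
go((651.2,6,13,-163))
E
```

```text
[ 546.8 -102.7] [33.1 10. ] -73.4 32.5 103
[651.2   3.3] [85.5 66.7] 17.2 34.8 3614
t 41.25 at [651.9   6.2 131.1] [-1.7996e+02  1.0000e-02 -1.6292e+02] w 87.9 f 0.0 j [ 18.  22. -10.   0. -58. -91.]
[0.7, 0.0, 118.1] [-0.001, 0.0, 0.001]
```

Emit:
carry_out([
  [1,[0,-1,40],[0,0,0]],
  [1,[0,-1,80],[0,0,0]],
  [1,[0,-1,110],[0,0,0]],
  [1,[0,-1,118],[0,0,0]],
  [1,[0,-1,118],[0,0,0]],
  [0.3,[0,-1,118],[0,0,0]],
  [0.3,[0,-1,118],[0,0,0]],
  [0.3,[0,-1,118],[0,0,0]],
  [0.3,[0,-1,118],[0,0,0]],
  [0.3,[0,-1,118],[0,0,0]],
])

```text
time_s: 42.25
tcp_pos: [0.6534, 0.0056, 0.0154]
eef_rot: [-179.9, 0.2, -163.0]
contact_force: [-1.2, 0.9, 6.7]
gripper_width: 0.0661
gripper_force: 30.0
```

Emit:
carry_out([
  [0.3,[0,0,-15],[0,0,0]],
  [0.3,[0,0,-50],[0,0,0]],
  [0.3,[0,0,-95],[0,0,0]],
  [0.3,[0,0,-140],[0,0,0]],
  [0.3,[0,0,-160],[0,0,0]],
  [0.3,[0,0,-160],[0,0,0]],
  [0.3,[0,0,-160],[0,0,0]],
])

```text
time_s: 42.95
tcp_pos: [0.6521, 0.0055, 0.1747]
eef_rot: [-180.0, 0.2, -163.0]
contact_force: [0.0, -0.1, -1.3]
gripper_width: 0.0657
gripper_force: 30.0
```

```bash
python3 - <<'E'
from h import *
go((514,-127.5,174,-93))
E
```

```text
t 42.95 at [652.1   5.5 174.7] [-1.7998e+02  1.5000e-01 -1.6300e+02] w 65.7 f 30.0 j [ 18.  20.  -7.   0. -63. -91.]
[171.0, -86.8, 0.3] [-0.002, 0.002, -1.222]
```

Emit:
carry_out([
  [0.3,[15,-8,0],[0,0,-0.12]],
  [0.3,[35,-18,0],[0,0,-0.26]],
  [0.3,[55,-28,0],[0,0,-0.4]],
  [0.3,[75,-38,0],[0,0,-0.54]],
  [0.3,[95,-48,0],[0,0,-0.68]],
  [0.3,[115,-58,0],[0,0,-0.82]],
  [0.3,[135,-68,0],[0,0,-0.96]],
  [0.3,[155,-78,0],[0,0,-1.1]],
  [0.3,[167,-85,0],[0,0,-1.2]],
  [0.3,[171,-87,0],[0,0,-1.222]],
  [0.3,[171,-87,0],[0,0,-1.222]],
  [0.3,[171,-87,0],[0,0,-1.222]],
])

```text
time_s: 44.15
tcp_pos: [0.5145, -0.1275, 0.1733]
eef_rot: [-179.9, -0.0, -93.1]
contact_force: [-0.1, 0.0, -0.6]
gripper_width: 0.0653
gripper_force: 30.0
```

Emit:
carry_out([
  [0.3,[0,0,15],[0,0,0]],
  [0.3,[0,0,35],[0,0,0]],
  [0.3,[0,0,45],[0,0,0]],
  [0.3,[0,0,45],[0,0,0]],
  [0.3,[0,0,45],[0,0,0]],
])

```text
time_s: 44.65
tcp_pos: [0.5149, -0.1277, 0.1289]
eef_rot: [-179.9, -0.0, -93.0]
contact_force: [-0.3, -0.1, -0.1]
gripper_width: 0.0658
gripper_force: 30.0
```

```bash
python3 - <<'E'
from h import *
im,W=cloud('scene'); print(rects(im,W,'red',.13,.19)); print(rects(im,W,'red',.02,.05))
go((514,-127.5,126,-93),(514,-127.5,121.5,-93))
E
```

```text
[(array([ 515.8, -105.4]), array([67.3, 43.2]), -1.6, np.float64(147.3), 170)]
[(array([655.1, 283. ]), array([86.6, 66.7]), 15.1, np.float64(34.2), 411)]
t 44.7 at [ 515.1 -127.7  129.3] [-1.7987e+02 -2.0000e-02 -9.2970e+01] w 65.5 f 30.0 j [  7.  12. -25.   0. -53. -10.]
[-0.1, 1.1, 3.3] [-0.002, -0.0, 0.001]
[-0.1, 1.1, 7.8] [-0.002, -0.0, 0.001]
```

Emit:
carry_out([
  [0.3,[0,1,4],[0,0,0]],
  [0.3,[0,1,6],[0,0,0]],
  [0.3,[0,1,7.5],[0,0,0]],
  [0.3,[0,1,8.5],[0,0,0]],
  [0.3,[0,1,8.5],[0,0,0]],
])

```text
time_s: 45.2
tcp_pos: [0.5134, -0.1279, 0.1213]
eef_rot: [-179.9, -0.0, -93.0]
contact_force: [-3.6, 2.0, 9.6]
gripper_width: 0.0659
gripper_force: 30.0
```

Emit:
carry_out([
  [1,[0,0,-1],[0,0,0]],
  [1,[0,0,-1],[0,0,0]],
  [1,[0,0,-1],[0,0,0]],
  [1,[0,0,-1],[0,0,0]],
  [1,[0,0,-35],[0,0,0]],
  [1,[0,0,-65],[0,0,0]],
  [1,[0,0,-65],[0,0,0]],
  [1,[0,0,-65],[0,0,0]],
])

```text
time_s: 46.0
tcp_pos: [0.5136, -0.1276, 0.1856]
eef_rot: [-179.8, 0.0, -93.0]
contact_force: [-0.3, -0.3, -0.4]
gripper_width: 0.0877
gripper_force: 0.0
```

```bash
python3 - <<'E'
from h import *
for n in('scene','top'):
    im,W=cloud(n); print(n)
    for o in rects(im,W,'red',.025,.16): print(*o)
go((654.5,282,130,-165.2))
E
```

```text
scene
[ 513.5 -125.3] [85.4 67.5] 86.3 139.8 248
[655.1 283. ] [87.7 66.6] 14.8 34.4 409
top
[653.9 281. ] [86.9 66.5] 14.4 32.5 398
t 46.1 at [ 512.7 -127.7  184.3] [-179.98   -0.    -92.99] w 87.8 f 0.0 j [  7.   9. -21.   0. -60. -10.]
[-416.5, -120.3, 54.3] [-0.0, 0.0, 1.26]
```

Emit:
carry_out([
  [1,[-45,-13,0],[0,0,0.13]],
  [1,[-417,-120,20],[0,0,1.26]],
  [1,[-417,-120,30],[0,0,1.26]],
  [1,[-417,-120,35],[0,0,1.26]],
  [1,[-417,-120,35],[0,0,1.26]],
  [1,[-417,-120,35],[0,0,1.26]],
  [1,[-417,-120,35],[0,0,1.26]],
  [1,[-417,-120,35],[0,0,1.26]],
  [1,[-417,-120,54],[0,0,1.26]],
  [1,[-417,-120,54],[0,0,1.26]],
  [1,[-417,-120,54],[0,0,1.26]],
  [1,[-417,-120,54],[0,0,1.26]],
])

```text
time_s: 47.3
tcp_pos: [0.6545, 0.2817, 0.1307]
eef_rot: [-179.9, 0.0, -165.1]
contact_force: [-0.6, -0.5, 0.2]
gripper_width: 0.0878
gripper_force: 0.0
```

```bash
python3 - <<'E'
from h import *
im,W=cloud('wrist')
for o in rects(im,W,'red',.025,.05): print(*o)
go((654.5,282,13,-165.2))
E
```

```text
[654.3 280.8] [85.7 66.2] 14.9 34.9 4009
t 47.35 at [654.8 281.5 131.5] [-1.7995e+02  8.0000e-02 -1.6517e+02] w 87.5 f 0.0 j [  39.   28.   -1.    0.  -61. -114.]
[0.3, 0.7, 118.5] [-0.001, 0.001, 0.0]
```

Emit:
carry_out([
  [1,[0,0,40],[0,0,0]],
  [1,[0,0,80],[0,0,0]],
  [1,[0,0,110],[0,0,0]],
  [1,[0,0,118],[0,0,0]],
  [1,[0,0,118],[0,0,0]],
  [0.3,[0,0,118],[0,0,0]],
  [0.3,[0,0,118],[0,0,0]],
  [0.3,[0,0,118],[0,0,0]],
  [0.3,[0,0,118],[0,0,0]],
  [0.3,[0,0,118],[0,0,0]],
])

```text
time_s: 48.35
tcp_pos: [0.6557, 0.2829, 0.015]
eef_rot: [-180.0, 0.2, -165.1]
contact_force: [-1.9, -0.5, 6.5]
gripper_width: 0.0656
gripper_force: 30.0
```

Emit:
carry_out([
  [0.3,[0,0,-15],[0,0,0]],
  [0.3,[0,0,-50],[0,0,0]],
  [0.3,[0,0,-95],[0,0,0]],
  [0.3,[0,0,-140],[0,0,0]],
  [0.3,[0,0,-180],[0,0,0]],
  [0.3,[0,0,-195],[0,0,0]],
  [0.3,[0,0,-195],[0,0,0]],
  [0.3,[0,0,-195],[0,0,0]],
])

```text
time_s: 49.15
tcp_pos: [0.654, 0.2823, 0.2077]
eef_rot: [-180.0, 0.0, -165.2]
contact_force: [0.4, -0.1, -3.2]
gripper_width: 0.0657
gripper_force: 30.0
```

```bash
python3 - <<'E'
from h import *
go((514,-127.5,210,-93))
E
```

```text
t 49.15 at [654.  282.3 207.7] [-1.7998e+02  2.0000e-02 -1.6518e+02] w 65.7 f 30.0 j [  39.   25.    4.    0.  -70. -114.]
[240.2, -360.4, -2.3] [-0.001, 0.0, -1.26]
```

Emit:
carry_out([
  [0.3,[12,-18,-2],[0,0,-0.08]],
  [0.3,[36,-54,-2],[0,0,-0.2]],
  [0.3,[60,-90,-2],[0,0,-0.33]],
  [0.3,[85,-128,-2],[0,0,-0.46]],
  [0.3,[110,-165,-2],[0,0,-0.59]],
  [0.3,[135,-202,-2],[0,0,-0.72]],
  [0.3,[160,-240,-2],[0,0,-0.85]],
  [0.3,[185,-278,-2],[0,0,-0.98]],
  [0.3,[210,-315,-2],[0,0,-1.1]],
  [0.3,[228,-342,-2],[0,0,-1.2]],
  [0.3,[240,-360,-2],[0,0,-1.26]],
  [0.3,[240,-360,-2],[0,0,-1.26]],
])

```text
time_s: 50.35
tcp_pos: [0.5126, -0.1291, 0.2083]
eef_rot: [179.9, -0.0, -93.0]
contact_force: [0.5, -0.3, -1.9]
gripper_width: 0.0658
gripper_force: 30.0
```

Emit:
carry_out([
  [0.3,[0,0,0],[0,0,0]],
  [0.3,[0,0,0],[0,0,0]],
  [0.3,[0,0,20],[0,0,0]],
  [0.3,[0,0,40],[0,0,0]],
  [0.3,[0,0,46],[0,0,0]],
  [0.3,[0,0,46],[0,0,0]],
  [0.3,[0,0,46],[0,0,0]],
])

```text
time_s: 51.05
tcp_pos: [0.5156, -0.1267, 0.1648]
eef_rot: [-179.9, -0.0, -92.9]
contact_force: [1.0, -0.2, -1.1]
gripper_width: 0.0655
gripper_force: 30.0
```

```bash
python3 - <<'E'
from h import *
im,W=cloud('scene'); print(rects(im,W,'red',.165,.22))
go((514,-127.5,160,-93),(514,-127.5,155,-93))
E
```

```text
[(array([ 516.4, -106.2]), array([68.8, 48.5]), -0.6, np.float64(183.7), 187)]
t 51.1 at [ 515.7 -126.7  165.1] [-1.7984e+02 -2.0000e-02 -9.2940e+01] w 65.8 f 30.0 j [  7.  10. -23.   0. -57. -10.]
[0.9, 1.7, 5.1] [-0.003, -0.0, 0.001]
[0.9, 1.7, 10.1] [-0.003, -0.0, 0.001]
```

Emit:
carry_out([
  [0.3,[0.5,1.5,5],[0,0,0]],
  [0.3,[0.5,1.5,8],[0,0,0]],
  [0.3,[0.5,1.5,9.5],[0,0,0]],
  [0.3,[0.5,1.5,10.5],[0,0,0]],
  [0.3,[0.5,1.5,10.5],[0,0,0]],
])

```text
time_s: 51.6
tcp_pos: [0.5133, -0.1275, 0.1549]
eef_rot: [-179.9, -0.0, -93.0]
contact_force: [-4.6, 2.0, 10.7]
gripper_width: 0.0658
gripper_force: 30.0
```

Emit:
carry_out([
  [1,[0,0,-1],[0,0,0]],
  [1,[0,0,-1],[0,0,0]],
  [1,[0,0,-1],[0,0,0]],
  [1,[0,0,-1],[0,0,0]],
  [1,[0,0,-35],[0,0,0]],
  [1,[0,0,-70],[0,0,0]],
  [1,[-50,0,-80],[0,0,0]],
  [1,[-100,0,-80],[0,0,0]],
  [1,[-150,0,-80],[0,0,0]],
  [1,[-200,0,-80],[0,0,0]],
  [1,[-250,0,-80],[0,0,0]],
  [1,[-300,0,-80],[0,0,0]],
])

```text
time_s: 52.8
tcp_pos: [0.5286, 0.1733, 0.2338]
eef_rot: [-179.9, 0.0, -93.0]
contact_force: [0.9, -0.7, 0.7]
gripper_width: 0.0876
gripper_force: 0.0
```

Emit:
carry_out([
  [1,[-50,0,0],[0,0,0]],
  [1,[-100,0,0],[0,0,0]],
  [1,[-150,0,0],[0,0,0]],
  [1,[-150,0,0],[0,0,0]],
  [1,[-150,0,0],[0,0,0]],
  [1,[-150,0,0],[0,0,0]],
])

```text
time_s: 53.4
tcp_pos: [0.5365, 0.3205, 0.2333]
eef_rot: [-179.9, -0.0, -93.0]
contact_force: [-0.6, -0.2, 0.1]
gripper_width: 0.0877
gripper_force: 0.0
```

```bash
python3 - <<'E'
from h import *
for n in('scene','top'):
    im,W=cloud(n); print(n,rects(im,W,'red',.012,.2),rects(im,W,'blue',.012,.2))
    cv2.imwrite(f'pics/{n}9.png',im[...,::-1])
print(r.get_state()['time_s'])
E
```

```text
scene [(array([ 507.2, -158. ]), array([157.7,  74.6]), 79.3, np.float64(173.8), 339)] [(array([ 475.5, -309.1]), array([167.1,  65.9]), 82.3, np.float64(93.6), 565), (array([ 499.3, -361.3]), array([72.3,  7.5]), 81.6, np.float64(47.6), 103), (array([ 499. , -265.7]), array([77.1, 33. ]), 82.7, np.float64(35.0), 105)]
top [(array([ 513. , -127.9]), array([84.5, 64.5]), 88.1, np.float64(172.9), 593)] [(array([ 472.9, -314.7]), array([168.4,  63.5]), 80.9, np.float64(93.1), 1037)]
53.5
```

View pics/scene9.png

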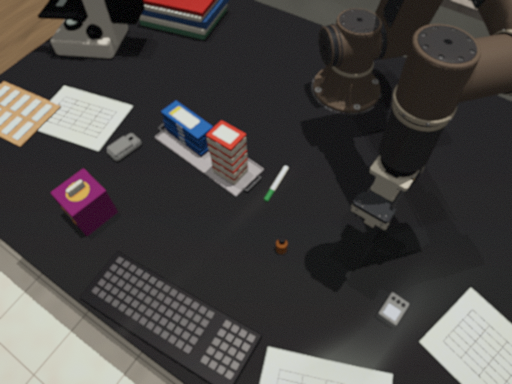

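View pics/top9.png

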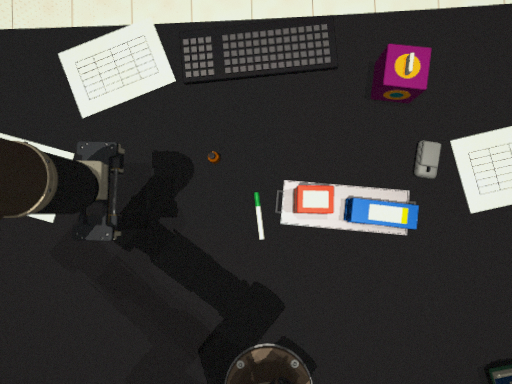

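The scene view shows two square columns in the tray: blue cases at (187,128) and boxes at (228,150). In the top view they are at (385,213) and (315,199), and the bystanders have not moved.

```bash
python3 -c "
from plant import r
print(r.close_job())"
```

```text
the job is handed in; nothing more can be done
None
```

I handed the job in at about 53.5 s: all four blue cases are stacked on base_case and all four boxes on base_box, within about 5 mm and 3° in the camera measurements, with bystanders in place; the judge's verdict was not shown.

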